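# Ready the goods-in inspection light box

### The arm

A 6-joint arm with a two-finger parallel gripper is mounted at the origin on the work surface. World frame = base frame: x ahead of the robot, y to its left, z up, the work surface at z = 0. Lengths are in m, angles in rad, forces in N, time in s.
With the tool pointing down it reaches from about 0.225 to 0.875 m from the base axis. Payload 3.4 kg.
Tool frame: the origin (TCP) lies midway between the tips of the shut fingers; the grasp point (between the pads) lies 19 mm behind it (manip.grip_point_offset is the distance from the TCP to the grasp point, in m); z points along the fingers, y is the line along which they close (so a half turn about z gives the same grasp; the last joint's range is limited). The gripper opens to 85 mm and grips with 20 to 120 N. Pads are 22 mm wide; open, the fingers measure 114 mm over their backs; the gripper's body (76 mm by 85 mm) begins 54 mm behind the grasp point. The pads swing forward as they close: fully open they stand 13 mm farther back than shut.
Start: joints at [-1.316, 0.276, 1.505, -0, 1.361, -0.121], TCP at [0.211, -0.535, 0.231] pointing down, gripper open.
Joint ranges: [-2.89, 2.89], [-0.75, 2.08], [0.22, 2.7], [-1.18, 4.32], [0.11, 2.71], [-2.7, 2.7]. Speed limits (rad/s): [2.57, 2.57, 3.14, 3.14, 3.14, 3.14].

### API

Orientations are given as a unit quaternion [w, x, y, z].
In Python, from rig import manip gives the robot as it stands.
- The arm moves only by the shell command python3 -m handwheel 'ROWS' [FORCE]. ROWS is JSON, a list of rows, each an object with "translation": the shift along the tool's x, y, z in m, a list of three; "angular": the turn, a rotation vector about the tool's x, y, z in degrees, a list of three; "hand": the closure, from 0 (fully open) to 1 (shut). A call has 1 to 10 rows; each row shifts and turns the commanded pose from where the row before left it, along the tool's axes as they then stand; what a row does not reach is not made up. A row lasts 1/12 s, in which the tool goes at most 41.7 mm and 7.16 degrees, less where a joint would pass 70% of its speed; a pose out of reach is approached as far as the arm can. A call with a gripper value outside its range is refused whole. The fingers move at their own pace and stop on an object; FORCE is the grip in N (left out, the last holds). Time passes only in rows, so rows that do not move let the fingers close. It gives the time, the measured TCP pose, the force, the opening and the grip force at its end, in the units of the state.
- manip.get_state(): the state, without advancing time (a new reading comes with each control period).
- manip.get_image(name): name is "scene" or "top"; returns the picture (420x560x3 uint8, red, green, blue); there is no depth.
- manip.camera_info(name): a dict with "camera_matrix" (3x3 intrinsics, pixels), "k1" (the pictures are not rectified: a ray, as slopes to the right and down, at radius r is drawn at 1 + k1 r^2 times it, then the intrinsics apply), "eye" and "orientation" of the camera in the world. Camera axes: x right, y down, z forward; pixel columns grow to the right and rows downward; lengths in m; the calibration is good to about 2 mm. A picture is of the moment at which its call begins. camera_info takes no time and is no camera call.
- manip.sign_off(): hands the job in; it is judged then, once.
The state is a dict: "clock": time; "qpos": joint angles; "qd": joint speeds; "effort": joint torques, N m; "position": TCP position; "ee_rot": TCP orientation; "contact_force": force on the tool from outside, world axes, zero at the start; "moment": the same for the moment, N m; "width": finger opening in m; "gripper_force": force on a finger pad.
Only numpy, scipy, OpenCV 4.12 (cv2) and the standard library are available. Lean on these libraries where they do the work, as an engineer would, in place of code of your own. Each camera call takes 0.05 s, during which the arm holds its last target. There are 200 camera calls.

### The job

Get the goods-in inspection light box ready for photographs: refit its three washed white diffuser panels side by side, each with its plain rear edge hooked under the box's rear lip and its front then swung down until it lies flat behind the front rim, and then stand every squat sample jar (two or three) upright in the middle of a panel, never two on one. Turn the lens's aperture ring by its lever to the click stop at the white line on the barrel, and leave the other things on the bench where they stand.

Things in the scene. Friction and masses are not known exactly. Their poses are not given: they have to be found in the camera images.
- light_box: Fixed open-topped aluminium light box, 165 mm deep (x) by 280 mm wide (y), 78 mm high; origin under its centre on the bench, x to its rear, y to its left, z up. Inside 156 mm deep (x -78 to 78 mm), 272 mm wide, no dividers. A level ledge runs along front and rear, each about 20 mm deep, top 60 mm above the bench; open between them down to the LED strips.
- rear_lip (a point): Middle of the front edge of the fixed lip along the light box's rear, on its underside, 74 mm above the bench; axes as the box's. The lip is 4 mm thick and overhangs the rear ledge by 16 mm (box x 62 to 78 mm), leaving 14 mm of free height over the ledge for a panel's rear edge, back to the rear wall at x 78 mm.
- front_rim (a point): Middle of the top of the rim along the light box's front, 70 mm above the bench (10 mm above the ledge); the rim is 5 mm thick (box x -83 to -78 mm). Because of lip and rim a panel goes in only tilted, 10 to 16 degrees with its rear edge low: rear edge pushed under the lip, then the front lowered behind the rim.
- bay_a (a point): Panel place A: point at ledge height (60 mm above the bench), 88 mm left of the middle of the light box, over which a seated panel is centred; axes as the light box's. A short black line on the front of the rim marks it. Any panel may go to any place.
- bay_b (a point): Panel place B: point at ledge height (60 mm above the bench), in the middle of the light box, over which a seated panel is centred; axes as the light box's. A short black line on the front of the rim marks it. Any panel may go to any place.
- bay_c (a point): Panel place C: point at ledge height (60 mm above the bench), 88 mm right of the middle of the light box, over which a seated panel is centred; axes as the light box's. A short black line on the front of the rim marks it. Any panel may go to any place.
- panel_a_mid (a point): Loose white acrylic diffuser panel, 140 g: plate 150 (x) by 80 (y) by 6 mm with an upright lip 8 mm thick across its front end (x -75 to -67 mm), lip top 44 mm above the underside. Point: plate centre, 3 mm above underside; x from lip to the plain rear edge, z up. Starts flat on the bench. Pinch the lip along x, fingertips 8 mm above the plate to pass over the box's rim. Seated: point 63 mm above the bench.
- panel_b_mid (a point): Loose white acrylic diffuser panel, 140 g: plate 150 (x) by 80 (y) by 6 mm with an upright lip 8 mm thick across its front end (x -75 to -67 mm), lip top 44 mm above the underside. Point: plate centre, 3 mm above underside; x from lip to the plain rear edge, z up. Starts flat on the bench. Pinch the lip along x, fingertips 8 mm above the plate to pass over the box's rim. Seated: point 63 mm above the bench.
- panel_c_mid (a point): Loose white acrylic diffuser panel, 140 g: plate 150 (x) by 80 (y) by 6 mm with an upright lip 8 mm thick across its front end (x -75 to -67 mm), lip top 44 mm above the underside. Point: plate centre, 3 mm above underside; x from lip to the plain rear edge, z up. Starts flat on the bench. Pinch the lip along x, fingertips 8 mm above the plate to pass over the box's rim. Seated: point 63 mm above the bench.
- jar_a_mid (a point): Loose squat straight-sided sample jar, amber glass with a paper label and flat steel lid, 60 mm across, 90 mm high, 180 to 370 g; the point is its centre, 45 mm above its foot; z up along its axis. Starts upright on the bench. Two or three are present (an absent one reads None). Standing on a seated panel its centre is 111 mm above the bench.
- jar_b_mid (a point): Loose squat straight-sided sample jar, amber glass with a paper label and flat steel lid, 60 mm across, 90 mm high, 180 to 370 g; the point is its centre, 45 mm above its foot; z up along its axis. Starts upright on the bench. Two or three are present (an absent one reads None). Standing on a seated panel its centre is 111 mm above the bench.
- jar_c_mid (a point): Loose squat straight-sided sample jar, amber glass with a paper label and flat steel lid, 60 mm across, 90 mm high, 180 to 370 g; the point is its centre, 45 mm above its foot; z up along its axis. Starts upright on the bench. Two or three are present (an absent one reads None). Standing on a seated panel its centre is 111 mm above the bench.
- lens_axis (a point): Point on the horizontal lens axis of the fixed bench camera, in the middle of its aperture ring (82 mm across, 26 mm wide), 110 mm above the bench. y points along the lens away from the camera body, x sideways, roughly away from the robot, z up. The black body begins 67 mm behind this point, 128 mm wide, top at 152 mm (small hump to 168 mm); the lens ends 51 mm in front of it.
- aperture (a joint): Angle (rad) of the aperture ring: 0 with its lever straight up, growing as the lever leans to lens_axis +x; range -0.8 to 0.8. Click stops every 0.25 rad from -0.75 to 0.75; about 3 N at the lever passes a click; let go, it settles in the nearest. The stop marked by the white line on the barrel is 0.5, the second beyond straight up; it starts between -0.75 and 0.1.
- lever_tip (a point): Middle of the outer end of the aperture ring's lever, 78 mm from the lens axis. The lever is an aluminium tab, 8 mm thick (around the ring) by 16 mm wide (along the lens), standing 37 mm out of the ring. It can be pinched or pushed sideways from above.
- tin_a: Bystander: green spice tin with a white cap, 44 mm across, 104 mm high, origin at its foot; it stands among the jars.
- tin_b: Bystander: the same kind of spice tin, origin at its foot.
- sauce_a: Bystander: dark sauce bottle, 62 mm across, 195 mm high, origin at its foot.
- sauce_b: Bystander: dark sauce bottle, 56 mm across, 190 mm high, origin at its foot.
- label_roll: Bystander: roll of paper labels lying flat, 54 mm across, 36 mm high, origin under its centre.

How it is judged:
By the outcome, as a careful person would: the job done as asked, in the order asked, and still so for the second after the job is handed in, with the robot touching nothing.
Of jar_a, jar_b, jar_c only 2 to 3 are there at a start; the rules pass over those that are not, and their reading is None.
At some moment in a run one of panel_a, panel_b, panel_c may be knocked a few centimetres aside while the robot is not near it.
It also fails if it takes over 192 s, if anything falls off the work surface, if the arm or the gripper's body presses on something with over 40 N, if the wrist force passes 120 N, or if a joint passes its speed limit or range.

## Working session

There is one attempt and no reset: what is moved stays moved. The work goes in short steps, Python scripts to look and compute and a shell command to move; the robot and the scene stay as the last step left them, time stands still between calls to the robot, and variables do not carry over. Pictures are saved under pics/ and viewed, at most 14 in all, crops included, and the job is handed in when it is done.

```bash
ls; mkdir -p pics
python3 - <<'E'
from rig import manip
import cv2
for n in("scene","top"):
    im=manip.get_image(n); cv2.imwrite(f"pics/{n}0.png",im[:,:,::-1]); c=manip.camera_info(n); print(n,c)
s=manip.get_state(); print(s, manip.grip_point_offset)
E
```

```text
pics
scene {'camera_matrix': array([[457.20911653,   0.        , 272.69787608],
       [  0.        , 457.20911653, 204.05336924],
       [  0.        ,   0.        ,   1.        ]]), 'k1': -0.04521167706780314, 'eye': array([1.41872038, 0.28012025, 0.84396896]), 'orientation': array([-0.26567513,  0.53322944,  0.72392451, -0.34787411])}
top {'camera_matrix': array([[491.18355798,   0.        , 279.98012166],
       [  0.        , 491.18355798, 206.81271313],
       [  0.        ,   0.        ,   1.        ]]), 'k1': -0.1511398344548837, 'eye': array([0.38764207, 0.02784793, 1.29237352]), 'orientation': array([-0.05143872,  0.70753555, -0.70242936,  0.05779711])}
{'clock': 0.1, 'qpos': array([-1.31599585e+00,  2.76531960e-01,  1.50605188e+00,  3.41613225e-05,
        1.36069384e+00, -1.21025384e-01]), 'qd': array([ 0.00067392, -0.00102757, -0.00175206,  0.00034516,  0.00194494,
        0.00080678]), 'effort': array([ 2.79418273e-04, -4.17702305e+01, -2.46403903e+01, -2.52880682e-04,
        5.82071618e-03, -8.36127072e-06]), 'position': array([ 0.21091702, -0.53439334,  0.23050802]), 'ee_rot': array([-8.41746539e-04,  9.82396577e-01,  1.86805395e-01, -3.96470022e-05]), 'contact_force': array([-0.14630531,  0.66199524,  0.0662309 ]), 'moment': array([ 0.0205623 , -0.02244562,  0.00199518]), 'gripper_force': 0.0, 'width': 0.08537371630160207} 0.0187
```

View pics/scene0.png

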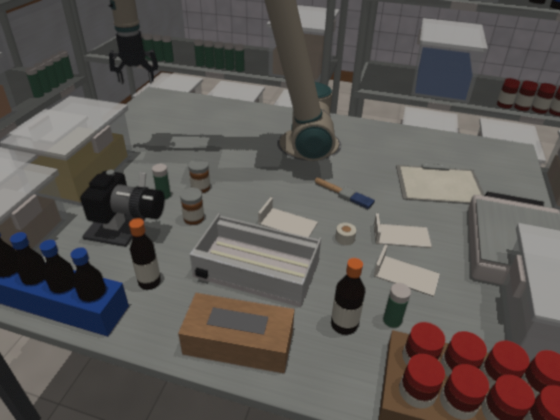

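View pics/top0.png

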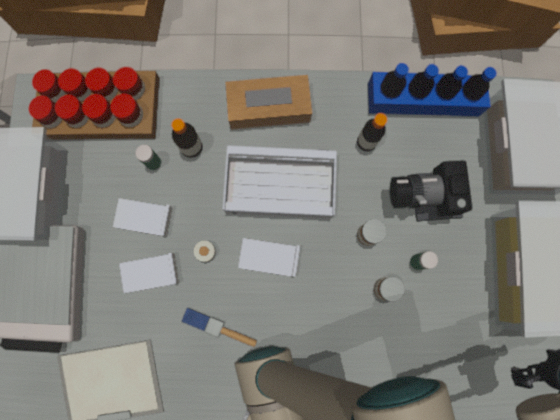

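```bash
cat > h.py <<'E'
import numpy as np, cv2
from scipy.spatial.transform import Rotation as R
from rig import manip
def rays(n,px):
    c=manip.camera_info(n); q=np.array(c["orientation"])
    p=cv2.undistortPoints(np.float64(px).reshape(-1,1,2),c["camera_matrix"],np.float64([c["k1"],0,0,0])).reshape(-1,2)
    d=np.c_[p,np.ones(len(p))]@R.from_quat(q[[1,2,3,0]]).as_matrix().T
    return np.array(c["eye"]),d
def plane(n,px,z):
    e,d=rays(n,px); return e+d*((z-e[2])/d[:,2])[:,None]
def tri(pt,ps):   # top px, scene px -> points and gap
    a,u=rays("top",pt); b,v=rays("scene",ps); out=[]
    for i in range(len(u)):
        k=np.linalg.lstsq(np.c_[u[i],-v[i]],b-a,rcond=None)[0]
        p,q=a+k[0]*u[i],b+k[1]*v[i]; out.append([*((p+q)/2),np.linalg.norm(p-q)])
    return np.array(out)
def proj(n,P):
    c=manip.camera_info(n); q=np.array(c["orientation"]); r=R.from_quat(q[[1,2,3,0]]).inv()
    return cv2.projectPoints(r.apply(np.atleast_2d(P)-c["eye"])[:,None],np.zeros(3),np.zeros(3),c["camera_matrix"],np.float64([c["k1"],0,0,0]))[0].reshape(-1,2)
def grab(n,name=None):
    im=manip.get_image(n)[:,:,::-1].copy()
    if name: cv2.imwrite(f"pics/{name}.png",im)
    return im
E
python3 - <<'E'
from h import *
t=cv2.imread("pics/top0.png"); s=cv2.imread("pics/scene0.png")
cv2.imwrite("pics/tc.png",cv2.resize(t[138:303,108:345],None,fx=3.37,fy=3.37,interpolation=cv2.INTER_CUBIC))
cv2.imwrite("pics/sc.png",cv2.resize(s[190:310,185:445],None,fx=3.05,fy=3.05,interpolation=cv2.INTER_CUBIC))
E
```

```text
(no output)
```

View pics/tc.png

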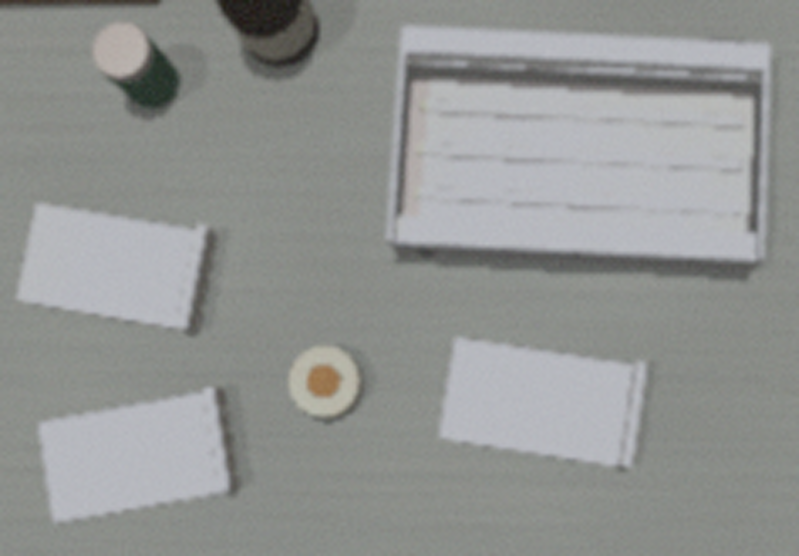

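View pics/sc.png

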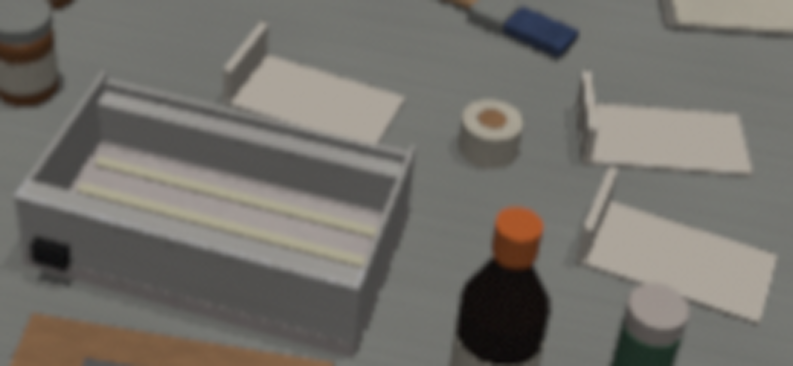

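Run:
```python
from h import *
np.set_printoptions(precision=4,suppress=True)
T=lambda l:np.array(l,float)/3.37+[108,138]-0.35
S=lambda l:np.array(l,float)/3.05+[185,190]-0.33
b=tri(T([(771,43),(402,27),(390,243),(764,260)]),S([(22,190),(367,285),(412,152),(103,78)])); print("box RR,RL,FL,FR\n",b)
for k,t,s in [(1,[(441,438),(455,338),(630,467),(648,363)],[(404,97),(378,140),(265,25),(227,70)]),
 (2,[(18,298),(37,204),(190,330),(209,228)],[(776,255),(762,318),(614,170),(588,228)]),
 (3,[(54,521),(40,424),(232,493),(214,390)],[(740,115),(750,172),(587,72),(592,130)])]:
    print(k,"rear lo,hi lip lo,hi\n",tri(T(t),S(s)))
    p=plane("top",T(t)[:2],.006); q=plane("top",T(t)[2:],.044); m=p.mean(0);n=q.mean(0)
    print(" planes rear mid",m[:2],"lip mid",n[:2],"len",np.linalg.norm((m-n)[:2]),"yaw",np.degrees(np.arctan2(*(m-n)[1::-1])), "yaw rear", np.degrees(np.arctan2(*(p[1]-p[0])[1::-1]))+90,"yaw lip", np.degrees(np.arctan2(*(q[1]-q[0])[1::-1]))+90)
a=plane("top",T([(771,43),(402,27)]),.078);f=plane("top",T([(390,243),(764,260)]),.070);print(a,f)
```

```text
box RR,RL,FL,FR
 [[ 0.7222 -0.1234  0.0829  0.0045]
 [ 0.7335  0.1562  0.0793  0.0042]
 [ 0.5701  0.1587  0.0685  0.0028]
 [ 0.5592 -0.1201  0.0685  0.0005]]
1 rear lo,hi lip lo,hi
 [[ 0.427   0.124   0.0034  0.0004]
 [ 0.5038  0.1151  0.013   0.0024]
 [ 0.405  -0.0202  0.0383  0.0018]
 [ 0.4833 -0.033   0.0406  0.0028]]
 planes rear mid [0.4658 0.1192] lip mid [ 0.4443 -0.0275] len 0.14827003863201046 yaw 81.65986337580975 yaw rear 82.96467395792376 yaw lip 80.29588524382221
2 rear lo,hi lip lo,hi
 [[0.5327 0.4632 0.0047 0.0008]
 [0.6082 0.4524 0.006  0.001 ]
 [0.5057 0.3187 0.0358 0.0049]
 [0.5845 0.3059 0.039  0.004 ]]
 planes rear mid [0.5704 0.4576] lip mid [0.5446 0.3085] len 0.15124674072573596 yaw 80.17685702725754 yaw rear 81.52576931238369 yaw lip 81.63492062965827
3 rear lo,hi lip lo,hi
 [[0.3578 0.4272 0.0038 0.0012]
 [0.4334 0.4401 0.0032 0.002 ]
 [0.3822 0.2814 0.0379 0.0042]
 [0.4601 0.2964 0.0367 0.0014]]
 planes rear mid [0.3955 0.4331] lip mid [0.4212 0.2861] len 0.14920392767038723 yaw 99.89165403929462 yaw rear 100.83465991774295 yaw lip 101.82660819629069
[[ 0.7243 -0.1261  0.078 ]
 [ 0.7343  0.1543  0.078 ]] [[ 0.5696  0.16    0.07  ]
 [ 0.559  -0.1197  0.07  ]]
```

```bash
cat >> h.py <<'E'
def want(phi,tilt=0):  # tool x heading phi deg, tilt = turn about tool x (deg)
    return R.from_euler('z',phi,degrees=True)*R.from_euler('x',180,degrees=True)*R.from_euler('x',tilt,degrees=True)
def pose():
    s=manip.get_state(); q=s["ee_rot"]; return np.array(s["position"]),R.from_quat(np.array(q)[[1,2,3,0]]),s
def todo(p,phi,tilt=0):
    c,r,s=pose(); np.set_printoptions(precision=1,suppress=True)
    print("shift now-axes mm",1e3*r.inv().apply(np.array(p)-c),"| after-turn axes",1e3*want(phi,tilt).inv().apply(np.array(p)-c),"| turn deg",np.degrees((r.inv()*want(phi,tilt)).as_rotvec()),"| pos",c*1e3,"F",s["contact_force"],"w",s["width"]*1e3,"t",s["clock"])
E
python3 -m handwheel '[{"translation":[0.027,-0.0259,0],"angular":[0,0,0],"hand":0},{"translation":[0.027,-0.0259,0],"angular":[0,0,0],"hand":0},{"translation":[0.027,-0.0259,0],"angular":[0,0,0],"hand":0},{"translation":[0.027,-0.0259,0],"angular":[0,0,0],"hand":0},{"translation":[0.027,-0.0259,0],"angular":[0,0,0],"hand":0},{"translation":[0.027,-0.0259,0],"angular":[0,0,0],"hand":0},{"translation":[0.027,-0.0259,0],"angular":[0,0,0],"hand":0},{"translation":[0.027,-0.0259,0],"angular":[0,0,0],"hand":0}]' 80
python3 -m handwheel '[{"translation":[0.027,-0.0259,0],"angular":[0,0,0],"hand":0},{"translation":[0.027,-0.0259,0],"angular":[0,0,0],"hand":0},{"translation":[0.027,-0.0259,0],"angular":[0,0,0],"hand":0},{"translation":[0.027,-0.0259,0],"angular":[0,0,0],"hand":0},{"translation":[0.027,-0.0259,0],"angular":[0,0,0],"hand":0},{"translation":[0.027,-0.0259,0],"angular":[0,0,0],"hand":0},{"translation":[0.027,-0.0259,0],"angular":[0,0,0],"hand":0}]'
python3 -m handwheel '[{"translation":[0,0,0],"angular":[0,0,-7],"hand":0},{"translation":[0,0,0],"angular":[0,0,-7],"hand":0},{"translation":[0,0,0],"angular":[0,0,-7],"hand":0},{"translation":[0,0,0],"angular":[0,0,-7],"hand":0},{"translation":[0,0,0],"angular":[0,0,-7],"hand":0},{"translation":[0,0,0],"angular":[0,0,-7],"hand":0},{"translation":[0,0,0],"angular":[0,0,-7],"hand":0},{"translation":[0,0,0],"angular":[0,0,-7],"hand":0},{"translation":[0,0,0],"angular":[0,0,-7],"hand":0},{"translation":[0,0,0],"angular":[0,0,-7],"hand":0}]'
python3 -m handwheel '[{"translation":[0,0,0],"angular":[0,0,-7],"hand":0},{"translation":[0,0,0],"angular":[0,0,-7],"hand":0},{"translation":[0,0,0],"angular":[0,0,-7],"hand":0},{"translation":[0,0,0],"angular":[0,0,-7],"hand":0},{"translation":[0,0,0],"angular":[0,0,-7],"hand":0},{"translation":[0,0,0],"angular":[0,0,-7],"hand":0},{"translation":[0,0,0],"angular":[0,0,-7],"hand":0},{"translation":[0,0,0],"angular":[0,0,-7],"hand":0},{"translation":[0,0,0],"angular":[0,0,-7],"hand":0},{"translation":[0,0,0],"angular":[0,0,-7],"hand":0}]'
python3 -c "
from h import *
todo([.4448,-.0244,.1],171.7)"
```

```text
clock: 0.77
position: [0.336, -0.261, 0.2311]
ee_rot: [-0.0, 0.982, 0.186, -0.0]
contact_force: [0.9, 0.3, -0.2]
width: 0.0854
gripper_force: 0.0
clock: 1.35
position: [0.4453, -0.023, 0.2311]
ee_rot: [0.0, 0.982, 0.187, -0.0]
contact_force: [0.6, -0.6, 1.2]
width: 0.0853
gripper_force: 0.0
clock: 2.18
position: [0.4448, -0.0248, 0.2309]
ee_rot: [-0.0, 0.695, 0.719, -0.0]
contact_force: [-0.4, 0.4, 0.9]
width: 0.0853
gripper_force: 0.0
clock: 3.02
position: [0.4448, -0.0248, 0.2309]
ee_rot: [-0.0, 0.158, 0.988, -0.0]
contact_force: [-0.2, 1.2, -0.1]
width: 0.0854
gripper_force: 0.0
shift now-axes mm [  0.    0.4 130.9] | after-turn axes [  0.1   0.4 130.9] | turn deg [-0.  -0.1 -9.8] | pos [444.8 -24.8 230.9] F [-0.2  1.2 -0.1] w 85.36347956911206 t 3.0167
```

```bash
python3 -m handwheel '[{"translation":[0,0,0],"angular":[0,0,-4.9],"hand":0.3},{"translation":[0,0,0],"angular":[0,0,-4.9],"hand":0.3},{"translation":[0,0,0.036],"angular":[0,0,0],"hand":0.3},{"translation":[0,0,0.036],"angular":[0,0,0],"hand":0.3},{"translation":[0,0,0.036],"angular":[0,0,0],"hand":0.3},{"translation":[0,0,0.036],"angular":[0,0,0],"hand":0.3}]'
python3 - <<'E'
from h import *
a=grab("scene")
cv2.imwrite("pics/g1.png",cv2.resize(a[130:280,220:420],None,fx=4,fy=4,interpolation=cv2.INTER_CUBIC))
todo([.4448,-.0244,.014],171.7)
E
```

```text
clock: 3.52
position: [0.4449, -0.0248, 0.086]
ee_rot: [0.0, 0.076, 0.997, -0.0]
contact_force: [-0.4, -1.1, 0.3]
width: 0.0601
gripper_force: 0.0
shift now-axes mm [-6.1  0.1 66. ] | after-turn axes [-5.2  0.2 66.1] | turn deg [ 0.  -0.7 -0.4] | pos [439.6 -23.8  80.1] F [-2.7  0.2 -4.3] w 59.47673430825908 t 3.5667
```

View pics/g1.png

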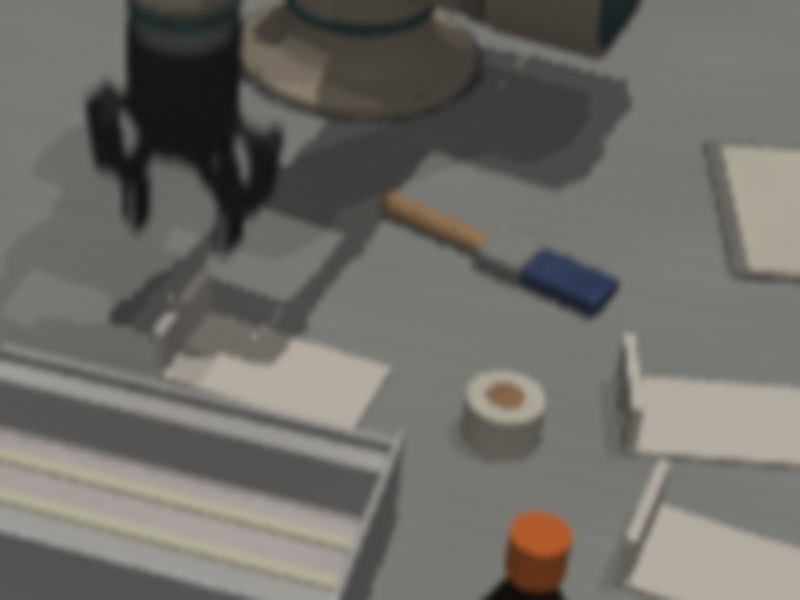

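```bash
python3 -m handwheel '[{"translation":[0,0,0.03],"angular":[0,0,0],"hand":0.3},{"translation":[0,0,0.025],"angular":[0,0,0],"hand":0.3},{"translation":[0,0,0.013],"angular":[0,0,0],"hand":0.3},{"translation":[0,0,0.005],"angular":[0,0,0],"hand":0.3},{"translation":[0,0,0],"angular":[0,0,0],"hand":0.3}]'
python3 -m handwheel '[{"translation":[0,0,0],"angular":[0,0,0],"hand":1},{"translation":[0,0,0],"angular":[0,0,0],"hand":1},{"translation":[0,0,0],"angular":[0,0,0],"hand":1},{"translation":[0,0,0],"angular":[0,0,0],"hand":1},{"translation":[0,0,0],"angular":[0,0,0],"hand":1},{"translation":[0,0,0],"angular":[0,0,0],"hand":1},{"translation":[0,0,0],"angular":[0,0,0],"hand":1},{"translation":[0,0,0],"angular":[0,0,0],"hand":1}]' 80
```

```text
clock: 3.98
position: [0.4447, -0.0248, 0.0138]
ee_rot: [-0.001, 0.076, 0.997, 0.0]
contact_force: [-0.2, 0.1, -0.6]
width: 0.0597
gripper_force: 0.0
clock: 4.65
position: [0.446, -0.0249, 0.0154]
ee_rot: [0.001, 0.076, 0.997, -0.0]
contact_force: [-0.1, 1.0, 6.8]
width: 0.0066
gripper_force: 78.7
```

```bash
cat >> h.py <<'E'
BO=np.array([.6468,.0171]); BY=-2.1
def box(x,y,z):  # mm box -> world m
    c,s=np.cos(np.radians(BY)),np.sin(np.radians(BY)); return np.array([BO[0]+(c*x-s*y)/1e3,BO[1]+(s*x+c*y)/1e3,z/1e3])
def inbox(p):
    d=(np.array(p)[:2]-BO)*1e3; c,s=np.cos(np.radians(BY)),np.sin(np.radians(BY)); return np.array([c*d[0]+s*d[1],-s*d[0]+c*d[1],p[2]*1e3])
E
python3 -m handwheel '[{"translation":[0,0,-0.01],"angular":[0,0,0],"hand":1},{"translation":[0,0,-0.02],"angular":[0,0,0],"hand":1},{"translation":[0,0,-0.03],"angular":[0,0,0],"hand":1},{"translation":[0,0,-0.03],"angular":[0,0,0],"hand":1},{"translation":[0,0,-0.03],"angular":[0,0,0],"hand":1},{"translation":[0,0,-0.03],"angular":[0,0,0],"hand":1},{"translation":[0,0,-0.01],"angular":[0,0,0],"hand":1}]'
python3 -m handwheel '[{"translation":[0,0,0],"angular":[0,0,4],"hand":1},{"translation":[0,0,0],"angular":[0,0,7],"hand":1},{"translation":[0,0,0],"angular":[0,0,7],"hand":1},{"translation":[0,0,0],"angular":[0,0,7],"hand":1},{"translation":[0,0,0],"angular":[0,0,7],"hand":1},{"translation":[0,0,0],"angular":[0,0,7],"hand":1},{"translation":[0,0,0],"angular":[0,0,7],"hand":1}]'
python3 -m handwheel '[{"translation":[0,0,0],"angular":[0,0,7],"hand":1},{"translation":[0,0,0],"angular":[0,0,7],"hand":1},{"translation":[0,0,0],"angular":[0,0,7],"hand":1},{"translation":[0,0,0],"angular":[0,0,7],"hand":1},{"translation":[0,0,0],"angular":[0,0,7],"hand":1},{"translation":[0,0,0],"angular":[0,0,3],"hand":1}]'
python3 -c "
from h import *
todo(box(-95,-88,139),87.9,12)"
```

```text
clock: 5.23
position: [0.4473, -0.0254, 0.1787]
ee_rot: [0.004, 0.076, 0.997, -0.001]
contact_force: [1.0, 0.5, -1.3]
width: 0.0067
gripper_force: 78.2
clock: 5.82
position: [0.4447, -0.0248, 0.1743]
ee_rot: [-0.0, 0.462, 0.887, -0.0]
contact_force: [0.4, 0.3, 0.1]
width: 0.0068
gripper_force: 78.2
clock: 6.32
position: [0.4446, -0.0248, 0.1743]
ee_rot: [-0.0, 0.725, 0.689, -0.0]
contact_force: [-0.5, 0.3, -1.7]
width: 0.0065
gripper_force: 78.2
shift now-axes mm [-37.1 106.1  35.2] | after-turn axes [-38.7 110.5  12.6] | turn deg [12.  -0.1 -0.8] | pos [444.6 -24.8 174.3] F [-0.5  0.3 -1.7] w 6.530982705402793 t 6.3167
```

```bash
python3 -m handwheel '[{"translation":[0,0,0],"angular":[6,0,0],"hand":1},{"translation":[0,0,0],"angular":[6,0,0],"hand":1},{"translation":[-0.0097,0.0276,0.0032],"angular":[0,0,0],"hand":1},{"translation":[-0.0097,0.0276,0.0032],"angular":[0,0,0],"hand":1},{"translation":[-0.0097,0.0276,0.0032],"angular":[0,0,0],"hand":1},{"translation":[-0.0097,0.0276,0.0032],"angular":[0,0,0],"hand":1},{"translation":[0,0,0],"angular":[0,0,0],"hand":1},{"translation":[0,0,0],"angular":[0,0,0],"hand":1}]'
python3 - <<'E'
from h import *
todo(box(-92,-88,107),87.9,12)
a=grab("scene","s1");b=grab("top","t1")
A=cv2.resize(a[190:300,180:330],None,fx=2.66,fy=2.66,interpolation=cv2.INTER_CUBIC);B=cv2.resize(b[140:250,215:365],None,fx=2.66,fy=2.66,interpolation=cv2.INTER_CUBIC)
cv2.imwrite("pics/c1.png",np.hstack([A,B]))
c,r,s=pose()
P=[c+r.apply(v) for v in np.array([[-40,146,8],[40,146,8],[40,146,14],[-40,146,14]])/1e3]
print(proj("scene",P)-[180,190],proj("top",P)-[215,140])
E
```

```text
clock: 6.98
position: [0.549, -0.069, 0.1376]
ee_rot: [-0.076, 0.72, 0.686, -0.073]
contact_force: [-0.4, 0.2, -0.7]
width: 0.0067
gripper_force: 78.6
shift now-axes mm [ 1.6  9.  29.4] | after-turn axes [ 1.6  8.9 29.4] | turn deg [-0.1 -0.1 -0.6] | pos [549.  -69.  137.6] F [-0.4  0.2 -0.7] w 6.707152166827288 t 6.9833
[[19.8 47.6]
 [50.3 55.6]
 [50.6 57. ]
 [20.2 49.1]] [[118.2  22.5]
 [ 86.3  20.7]
 [ 86.2  21.8]
 [117.9  23.6]]
```

View pics/c1.png

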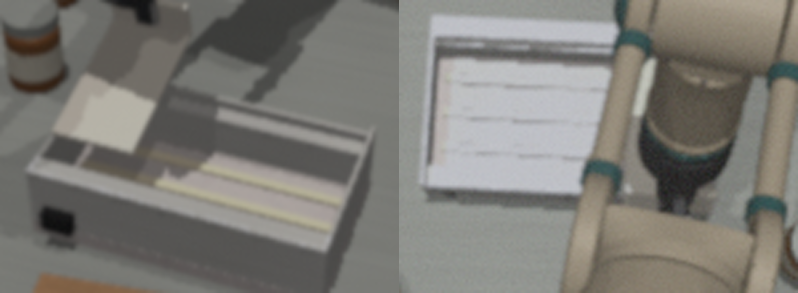

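```bash
python3 -m handwheel '[{"translation":[0.0016,0.003,0.015],"angular":[0,0,-0.6],"hand":1},{"translation":[0,0.003,0.01],"angular":[0,0,0],"hand":1},{"translation":[0,0.003,0.0044],"angular":[0,0,0],"hand":1},{"translation":[0,0,0],"angular":[0,0,0],"hand":1}]'
python3 -m handwheel '[{"translation":[0,0.008,-0.0014],"angular":[0,0,0],"hand":1},{"translation":[0,0.008,-0.0014],"angular":[0,0,0],"hand":1},{"translation":[0,0,0],"angular":[0,0,0],"hand":1},{"translation":[0,0,0],"angular":[0,0,0],"hand":1}]'
python3 -c "
from h import *
todo(box(-64,-88,106),87.9,12)"
```

```text
clock: 7.42
position: [0.5502, -0.0666, 0.1073]
ee_rot: [-0.077, 0.716, 0.69, -0.072]
contact_force: [0.2, 0.1, -2.2]
width: 0.007
gripper_force: 78.6
clock: 7.75
position: [0.5687, -0.0678, 0.1079]
ee_rot: [-0.075, 0.716, 0.691, -0.071]
contact_force: [0.3, 0.1, -1.9]
width: 0.0069
gripper_force: 78.7
shift now-axes mm [-0.3 11.1 -0.4] | after-turn axes [-0.3 11.1 -0.4] | turn deg [ 0.1 -0.1  0. ] | pos [568.7 -67.8 107.9] F [ 0.3  0.1 -1.9] w 6.852348763138403 t 7.75
```

```bash
python3 -m handwheel '[{"translation":[0,0.006,0],"angular":[0,0,0],"hand":1},{"translation":[0,0.005,0],"angular":[0,0,0],"hand":1},{"translation":[0,0,0],"angular":[0,0,0],"hand":1},{"translation":[0,0,0],"angular":[0,0,0],"hand":1}]'
python3 -c "
from h import *
todo(box(-64,-88,106),87.9,12)"
```

```text
clock: 8.08
position: [0.5789, -0.0681, 0.1053]
ee_rot: [-0.076, 0.716, 0.69, -0.072]
contact_force: [1.1, -0.5, -1.1]
width: 0.0064
gripper_force: 78.8
shift now-axes mm [-0.4  0.5 -0.9] | after-turn axes [-0.4  0.5 -0.9] | turn deg [ 0.  -0.1  0. ] | pos [578.9 -68.1 105.3] F [ 1.1 -0.5 -1.1] w 6.440555785671356 t 8.0833
```

```bash
python3 -m handwheel '[{"translation":[0,-0.0003,0.0038],"angular":[-1.5,0,0],"hand":1},{"translation":[0,-0.0003,0.0038],"angular":[-1.5,0,0],"hand":1},{"translation":[0,-0.0003,0.0038],"angular":[-1.5,0,0],"hand":1},{"translation":[0,-0.0003,0.0038],"angular":[-1.5,0,0],"hand":1},{"translation":[0,-0.0003,0.0038],"angular":[-1.5,0,0],"hand":1},{"translation":[0,-0.0003,0.0038],"angular":[-1.5,0,0],"hand":1}]'
python3 -m handwheel '[{"translation":[0,-0.0003,0.0038],"angular":[-1.5,0,0],"hand":1},{"translation":[0,-0.0003,0.0038],"angular":[-1.5,0,0],"hand":1},{"translation":[0,0,0],"angular":[0,0,0],"hand":1},{"translation":[0,0,0],"angular":[0,0,0],"hand":1}]'
python3 -c "
from h import *
todo(box(-71,-88,74),87.9,0)"
```

```text
clock: 8.58
position: [0.5729, -0.0677, 0.083]
ee_rot: [-0.019, 0.72, 0.694, -0.017]
contact_force: [0.4, -0.4, -1.6]
width: 0.0069
gripper_force: 78.7
clock: 8.92
position: [0.5716, -0.0677, 0.0757]
ee_rot: [-0.001, 0.72, 0.694, 0.0]
contact_force: [-0.2, -0.5, -1.2]
width: 0.0069
gripper_force: 78.8
shift now-axes mm [-0.5  1.   1.7] | after-turn axes [-0.5  1.   1.7] | turn deg [-0.1 -0.1  0. ] | pos [571.6 -67.7  75.7] F [-0.2 -0.5 -1.2] w 6.857786940959422 t 8.9167
```

```bash
python3 -m handwheel '[{"translation":[0,0.0005,0.0015],"angular":[0,0,0],"hand":1},{"translation":[0,0,0],"angular":[0,0,0],"hand":1},{"translation":[0,0,0],"angular":[0,0,0],"hand":0.6},{"translation":[0,0,0],"angular":[0,0,0],"hand":0.6},{"translation":[0,0,0],"angular":[0,0,0],"hand":0.6},{"translation":[0,0,0],"angular":[0,0,0],"hand":0.6},{"translation":[0,0,-0.03],"angular":[0,0,0],"hand":0.6},{"translation":[0,0,-0.035],"angular":[0,0,0],"hand":0.6},{"translation":[0,0,-0.035],"angular":[0,0,0],"hand":0.6},{"translation":[0,0,-0.035],"angular":[0,0,0],"hand":0.6}]'
python3 - <<'E'
from h import *
todo([.4,.2,.2],171.7)
a=grab("scene","s2");b=grab("top","t2")
A=cv2.resize(a[180:300,180:445],None,fx=3,fy=3,interpolation=cv2.INTER_CUBIC);B=cv2.resize(b[135:305,105:405],None,fx=2.65,fy=2.65,interpolation=cv2.INTER_CUBIC)[:235]
cv2.imwrite("pics/c2.png",A); cv2.imwrite("pics/c3.png",cv2.resize(b[135:305,105:345],None,fx=3.3,fy=3.3,interpolation=cv2.INTER_CUBIC))
E
```

```text
clock: 9.75
position: [0.5726, -0.068, 0.21]
ee_rot: [-0.001, 0.72, 0.694, 0.0]
contact_force: [1.2, -0.8, -0.4]
width: 0.0344
gripper_force: 0.0
shift now-axes mm [ 261.5 -182.2   10.8] | after-turn axes [209.5 240.2  10. ] | turn deg [  0.   -0.2 -83.8] | pos [572.6 -68.  210. ] F [ 1.2 -0.8 -0.4] w 34.378552084131194 t 9.75
```

View pics/c2.png

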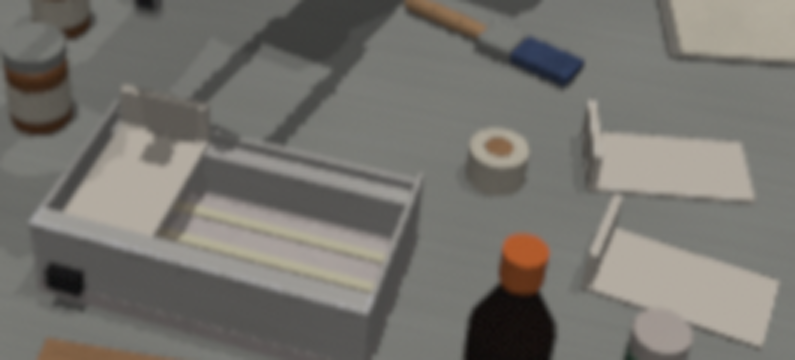

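```bash
python3 -m handwheel '[{"translation":[0,0,0],"angular":[0,0,-6.9],"hand":0.3},{"translation":[0,0,0],"angular":[0,0,-6.9],"hand":0.3},{"translation":[0,0,0],"angular":[0,0,-6.9],"hand":0.3},{"translation":[0,0,0],"angular":[0,0,-6.9],"hand":0.3},{"translation":[0,0,0],"angular":[0,0,-6.9],"hand":0.3},{"translation":[0,0,0],"angular":[0,0,-6.9],"hand":0.3}]'
python3 -m handwheel '[{"translation":[0,0,0],"angular":[0,0,-6.9],"hand":0.3},{"translation":[0,0,0],"angular":[0,0,-6.9],"hand":0.3},{"translation":[0,0,0],"angular":[0,0,-6.9],"hand":0.3},{"translation":[0,0,0],"angular":[0,0,-6.9],"hand":0.3},{"translation":[0,0,0],"angular":[0,0,-6.9],"hand":0.3},{"translation":[0,0,0],"angular":[0,0,-6.9],"hand":0.3},{"translation":[0,0,0],"angular":[0,0,0],"hand":0.3}]'
python3 - <<'E'
from h import *
todo([.546,.313,.15],170.7)
E
```

```text
clock: 10.35
position: [0.5727, -0.0679, 0.208]
ee_rot: [-0.001, 0.425, 0.905, 0.001]
contact_force: [0.2, 0.9, 0.2]
width: 0.0593
gripper_force: 0.0
clock: 10.93
position: [0.5726, -0.068, 0.208]
ee_rot: [-0.001, 0.08, 0.997, 0.001]
contact_force: [0.6, 0.1, 0.3]
width: 0.0595
gripper_force: 0.0
shift now-axes mm [ 86.9 371.7  59. ] | after-turn axes [ 87.8 371.7  58. ] | turn deg [ 0.1 -0.1  0.1] | pos [572.6 -68.  208. ] F [0.6 0.1 0.3] w 59.47083140102956 t 10.9333
```

View pics/c3.png

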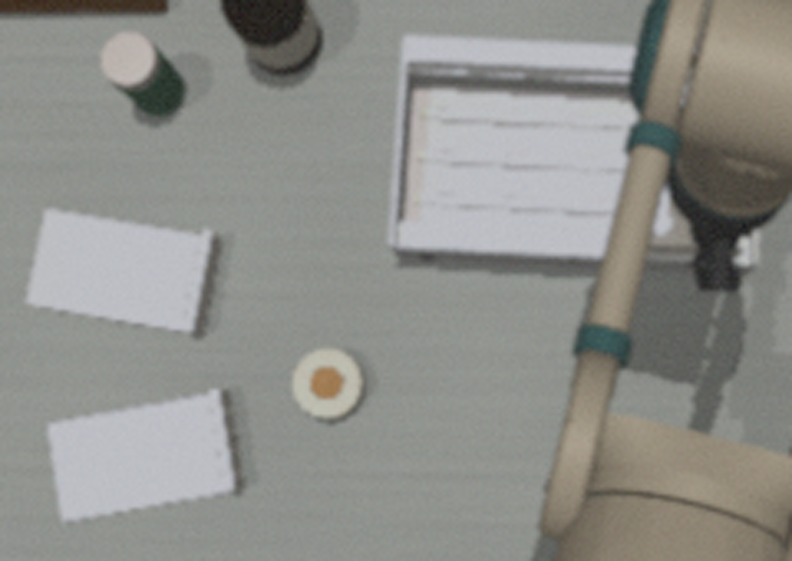

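```bash
python3 -m handwheel '[{"translation":[0.0087,0.0372,0],"angular":[0,0,0],"hand":0.3},{"translation":[0.0087,0.0372,0],"angular":[0,0,0],"hand":0.3},{"translation":[0.0087,0.0372,0],"angular":[0,0,0],"hand":0.3},{"translation":[0.0087,0.0372,0],"angular":[0,0,0],"hand":0.3},{"translation":[0.0087,0.0372,0],"angular":[0,0,0],"hand":0.3},{"translation":[0.0087,0.0372,0],"angular":[0,0,0],"hand":0.3},{"translation":[0.0087,0.0372,0],"angular":[0,0,0],"hand":0.3},{"translation":[0.0087,0.0372,0],"angular":[0,0,0],"hand":0.3},{"translation":[0.0087,0.0372,0],"angular":[0,0,0],"hand":0.3},{"translation":[0.0087,0.0372,0],"angular":[0,0,0],"hand":0.3}]'
python3 -m handwheel '[{"translation":[0,0,0.03],"angular":[0,0,0],"hand":0.3},{"translation":[0,0,0.036],"angular":[0,0,0],"hand":0.3},{"translation":[0,0,0.034],"angular":[0,0,0],"hand":0.3},{"translation":[0,0,0.02],"angular":[0,0,0],"hand":0.3},{"translation":[0,0,0],"angular":[0,0,0],"hand":0.3}]'
python3 - <<'E'
from h import *
todo([.546,.313,.014],170.7)
a=grab("scene")
cv2.imwrite("pics/g2.png",cv2.resize(a[150:290,330:450],None,fx=4.2,fy=4.2,interpolation=cv2.INTER_CUBIC))
E
```

```text
clock: 11.77
position: [0.5465, 0.315, 0.2092]
ee_rot: [-0.0, 0.083, 0.997, 0.001]
contact_force: [0.9, -1.0, -0.1]
width: 0.0598
gripper_force: 0.0
clock: 12.18
position: [0.5431, 0.3119, 0.0839]
ee_rot: [-0.005, 0.082, 0.997, -0.002]
contact_force: [-0.1, -0.1, 0.3]
width: 0.0595
gripper_force: 0.0
shift now-axes mm [-3.4  1.8 69.8] | after-turn axes [-2.7  1.5 69.9] | turn deg [-0.2 -0.6 -0.1] | pos [543.1 311.9  83.9] F [-0.1 -0.1  0.3] w 59.49016911410496 t 12.1833
```

View pics/g2.png

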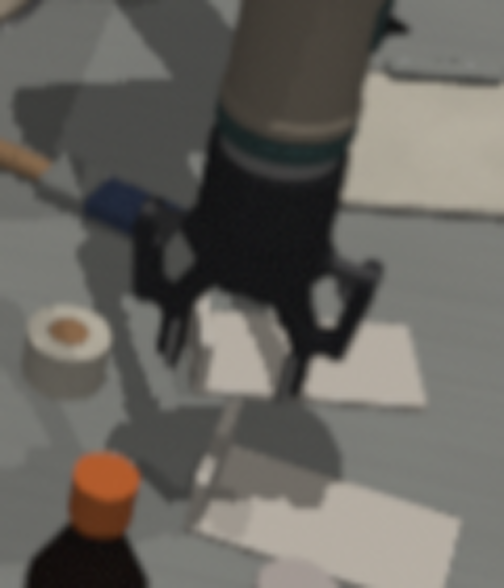

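```bash
python3 -m handwheel '[{"translation":[0,0,0.03],"angular":[0,0,0],"hand":0.3},{"translation":[0,0,0.025],"angular":[0,0,0],"hand":0.3},{"translation":[0,0,0.013],"angular":[0,0,0],"hand":0.3},{"translation":[0,0,0.0055],"angular":[0,0,0],"hand":0.3},{"translation":[0,0,0],"angular":[0,0,0],"hand":0.3},{"translation":[0,0,0],"angular":[0,0,0],"hand":0.3}]'
python3 -m handwheel '[{"translation":[0,0,0],"angular":[0,0,0],"hand":1},{"translation":[0,0,0],"angular":[0,0,0],"hand":1},{"translation":[0,0,0],"angular":[0,0,0],"hand":1},{"translation":[0,0,0],"angular":[0,0,0],"hand":1},{"translation":[0,0,0],"angular":[0,0,0],"hand":1},{"translation":[0,0,0],"angular":[0,0,0],"hand":1},{"translation":[0,0,0],"angular":[0,0,0],"hand":1},{"translation":[0,0,0],"angular":[0,0,0],"hand":1}]' 80
python3 -c "
from h import *
todo([.44,.06,.18],170.7)"
```

```text
clock: 12.73
position: [0.5485, 0.3141, 0.0179]
ee_rot: [0.001, 0.081, 0.997, 0.002]
contact_force: [0.7, 0.1, 0.1]
width: 0.06
gripper_force: 0.0
clock: 13.4
position: [0.5476, 0.314, 0.0172]
ee_rot: [0.001, 0.081, 0.997, 0.002]
contact_force: [-1.5, 0.5, 6.3]
width: 0.0067
gripper_force: 79.6
shift now-axes mm [  65.  -267.5 -163.7] | after-turn axes [  65.1 -268.1 -162.8] | turn deg [0.2 0.1 0. ] | pos [547.6 314.   17.2] F [-1.5  0.5  6.3] w 6.662683603768301 t 13.4
```

```bash
python3 -m handwheel '[{"translation":[0,0,-0.01],"angular":[0,0,0],"hand":1},{"translation":[0,0,-0.02],"angular":[0,0,0],"hand":1},{"translation":[0,0,-0.03],"angular":[0,0,0],"hand":1},{"translation":[0,0,-0.03],"angular":[0,0,0],"hand":1},{"translation":[0,0,-0.03],"angular":[0,0,0],"hand":1},{"translation":[0,0,-0.03],"angular":[0,0,0],"hand":1},{"translation":[0,0,-0.01],"angular":[0,0,0],"hand":1}]'
python3 -m handwheel '[{"translation":[0.0081,-0.0334,0],"angular":[0,0,0],"hand":1},{"translation":[0.0081,-0.0334,0],"angular":[0,0,0],"hand":1},{"translation":[0.0081,-0.0334,0],"angular":[0,0,0],"hand":1},{"translation":[0.0081,-0.0334,0],"angular":[0,0,0],"hand":1},{"translation":[0.0081,-0.0334,0],"angular":[0,0,0],"hand":1},{"translation":[0.0081,-0.0334,0],"angular":[0,0,0],"hand":1},{"translation":[0.0081,-0.0334,0],"angular":[0,0,0],"hand":1},{"translation":[0.0081,-0.0334,0],"angular":[0,0,0],"hand":1}]'
python3 -m handwheel '[{"translation":[0,0,0],"angular":[0,0,6.9],"hand":1},{"translation":[0,0,0],"angular":[0,0,6.9],"hand":1},{"translation":[0,0,0],"angular":[0,0,6.9],"hand":1},{"translation":[0,0,0],"angular":[0,0,6.9],"hand":1},{"translation":[0,0,0],"angular":[0,0,6.9],"hand":1},{"translation":[0,0,0],"angular":[0,0,6.9],"hand":1}]'
python3 -m handwheel '[{"translation":[0,0,0],"angular":[0,0,6.9],"hand":1},{"translation":[0,0,0],"angular":[0,0,6.9],"hand":1},{"translation":[0,0,0],"angular":[0,0,6.9],"hand":1},{"translation":[0,0,0],"angular":[0,0,6.9],"hand":1},{"translation":[0,0,0],"angular":[0,0,6.9],"hand":1},{"translation":[0,0,0],"angular":[0,0,6.9],"hand":1},{"translation":[0,0,0],"angular":[6,0,0],"hand":1},{"translation":[0,0,0],"angular":[6,0,0],"hand":1},{"translation":[0,0,0],"angular":[0,0,0],"hand":1},{"translation":[0,0,0],"angular":[0,0,0],"hand":1}]'
python3 -c "
from h import *
todo(box(-95,0,142),87.9,12);todo(box(-92,0,109.5),87.9,12)"
```

```text
clock: 13.98
position: [0.5489, 0.3139, 0.1811]
ee_rot: [0.003, 0.081, 0.997, 0.003]
contact_force: [0.6, 0.4, -0.6]
width: 0.0067
gripper_force: 78.6
clock: 14.65
position: [0.4381, 0.0586, 0.1747]
ee_rot: [-0.001, 0.081, 0.997, 0.001]
contact_force: [0.6, -0.6, -0.6]
width: 0.0063
gripper_force: 78.7
clock: 15.15
position: [0.4389, 0.0598, 0.1747]
ee_rot: [-0.001, 0.431, 0.902, 0.0]
contact_force: [0.3, 0.2, -1.3]
width: 0.0064
gripper_force: 78.9
clock: 15.98
position: [0.4403, 0.0598, 0.1741]
ee_rot: [-0.077, 0.716, 0.69, -0.072]
contact_force: [-0.1, -0.2, -1.5]
width: 0.0065
gripper_force: 79.1
shift now-axes mm [-35.2 117.2   7.7] | after-turn axes [-35.1 117.2   8. ] | turn deg [-0.1 -0.1  0. ] | pos [440.3  59.8 174.1] F [-0.1 -0.2 -1.5] w 6.4542938890221375 t 15.9833
shift now-axes mm [-35.3 126.9  38.8] | after-turn axes [-35.1 126.9  39.1] | turn deg [-0.1 -0.1  0. ] | pos [440.3  59.8 174.1] F [-0.1 -0.2 -1.5] w 6.4542938890221375 t 15.9833
```

```bash
python3 -m handwheel '[{"translation":[-0.0088,0.0293,0.002],"angular":[0,0,0],"hand":1},{"translation":[-0.0088,0.0293,0.002],"angular":[0,0,0],"hand":1},{"translation":[-0.0088,0.0293,0.002],"angular":[0,0,0],"hand":1},{"translation":[-0.0088,0.0293,0.002],"angular":[0,0,0],"hand":1},{"translation":[0,0.0032,0.0103],"angular":[0,0,0],"hand":1},{"translation":[0,0.0032,0.0103],"angular":[0,0,0],"hand":1},{"translation":[0,0.0032,0.0103],"angular":[0,0,0],"hand":1},{"translation":[0,0,0],"angular":[0,0,0],"hand":1},{"translation":[0,0,0],"angular":[0,0,0],"hand":1}]'
python3 -m handwheel '[{"translation":[0,0.008,-0.0014],"angular":[0,0,0],"hand":1},{"translation":[0,0.008,-0.0014],"angular":[0,0,0],"hand":1},{"translation":[0,0,0],"angular":[0,0,0],"hand":1},{"translation":[0,0,0],"angular":[0,0,0],"hand":1},{"translation":[0,0,0],"angular":[0,0,0],"hand":1}]'
python3 -c "
from h import *
todo(box(-64.5,0,108),87.9,12)"
```

```text
clock: 16.73
position: [0.5526, 0.0212, 0.1108]
ee_rot: [-0.077, 0.716, 0.691, -0.073]
contact_force: [-0.2, 0.7, -0.9]
width: 0.0065
gripper_force: 78.9
clock: 17.15
position: [0.5709, 0.0202, 0.1108]
ee_rot: [-0.076, 0.716, 0.69, -0.072]
contact_force: [0.7, -0.5, -1.3]
width: 0.0066
gripper_force: 79.1
shift now-axes mm [-0.3 11.8  0.4] | after-turn axes [-0.3 11.8  0.4] | turn deg [ 0.  -0.1  0. ] | pos [570.9  20.2 110.8] F [ 0.7 -0.5 -1.3] w 6.618370093249226 t 17.15
```

```bash
python3 -m handwheel '[{"translation":[0,0.006,0],"angular":[0,0,0],"hand":1},{"translation":[0,0.006,0.0004],"angular":[0,0,0],"hand":1},{"translation":[0,0,0],"angular":[0,0,0],"hand":1},{"translation":[0,0,0],"angular":[0,0,0],"hand":1},{"translation":[0,0,0],"angular":[0,0,0],"hand":1}]'
python3 -c "
from h import *
todo(box(-64.5,0,108),87.9,12)"
python3 -m handwheel '[{"translation":[0,-0.0003,0.0038],"angular":[-1.5,0,0],"hand":1},{"translation":[0,-0.0003,0.0038],"angular":[-1.5,0,0],"hand":1},{"translation":[0,-0.0003,0.0038],"angular":[-1.5,0,0],"hand":1},{"translation":[0,-0.0003,0.0038],"angular":[-1.5,0,0],"hand":1},{"translation":[0,-0.0003,0.0038],"angular":[-1.5,0,0],"hand":1},{"translation":[0,-0.0003,0.0038],"angular":[-1.5,0,0],"hand":1}]'
python3 -m handwheel '[{"translation":[0,-0.0003,0.0038],"angular":[-1.5,0,0],"hand":1},{"translation":[0,-0.0003,0.0038],"angular":[-1.5,0,0],"hand":1},{"translation":[0,0,0],"angular":[0,0,0],"hand":1},{"translation":[0,0,0],"angular":[0,0,0],"hand":1},{"translation":[0,0,0],"angular":[0,0,0],"hand":1}]'
python3 -c "
from h import *
todo(box(-71,0,76),87.9,0)"
```

```text
clock: 17.57
position: [0.5823, 0.0197, 0.1075]
ee_rot: [-0.076, 0.716, 0.69, -0.072]
contact_force: [-0.3, 0.1, -1.9]
width: 0.0068
gripper_force: 79.1
shift now-axes mm [-0.2 -0.1 -0.5] | after-turn axes [-0.2 -0.1 -0.5] | turn deg [-0.  -0.1  0. ] | pos [582.3  19.7 107.5] F [-0.3  0.1 -1.9] w 6.765511279323391 t 17.5667
clock: 18.07
position: [0.577, 0.02, 0.0855]
ee_rot: [-0.019, 0.72, 0.694, -0.017]
contact_force: [0.4, 0.3, -1.9]
width: 0.0067
gripper_force: 79.0
clock: 18.48
position: [0.5767, 0.02, 0.0782]
ee_rot: [-0.001, 0.72, 0.694, 0.001]
contact_force: [0.4, -0.2, -1.3]
width: 0.0067
gripper_force: 79.0
shift now-axes mm [-0.3 -0.8  2.2] | after-turn axes [-0.3 -0.8  2.2] | turn deg [-0.  -0.1  0. ] | pos [576.7  20.   78.2] F [ 0.4 -0.2 -1.3] w 6.706965296938401 t 18.4833
```

```bash
python3 -m handwheel '[{"translation":[0,-0.0008,0.002],"angular":[0,0,0],"hand":1},{"translation":[0,0,0],"angular":[0,0,0],"hand":1},{"translation":[0,0,0],"angular":[0,0,0],"hand":0.6},{"translation":[0,0,0],"angular":[0,0,0],"hand":0.6},{"translation":[0,0,0],"angular":[0,0,0],"hand":0.6},{"translation":[0,0,0],"angular":[0,0,0],"hand":0.6},{"translation":[0,0,-0.03],"angular":[0,0,0],"hand":0.6},{"translation":[0,0,-0.035],"angular":[0,0,0],"hand":0.6},{"translation":[0,0,-0.035],"angular":[0,0,0],"hand":0.6},{"translation":[0,0,-0.035],"angular":[0,0,0],"hand":0.6}]'
python3 -m handwheel '[{"translation":[0,0,0],"angular":[0,0,-6.9],"hand":0.3},{"translation":[0,0,0],"angular":[0,0,-6.9],"hand":0.3},{"translation":[0,0,0],"angular":[0,0,-6.9],"hand":0.3},{"translation":[0,0,0],"angular":[0,0,-6.9],"hand":0.3},{"translation":[0,0,0],"angular":[0,0,-6.9],"hand":0.3},{"translation":[0,0,0],"angular":[0,0,-6.9],"hand":0.3},{"translation":[0,0,0],"angular":[0,0,-6.9],"hand":0.3}]'
python3 -m handwheel '[{"translation":[0,0,0],"angular":[0,0,-6.9],"hand":0.3},{"translation":[0,0,0],"angular":[0,0,-6.9],"hand":0.3},{"translation":[0,0,0],"angular":[0,0,-6.9],"hand":0.3},{"translation":[0,0,0],"angular":[0,0,-6.9],"hand":0.3},{"translation":[0,0,0],"angular":[0,0,-6.9],"hand":0.3},{"translation":[0,0,0],"angular":[0,0,-6.9],"hand":0.3},{"translation":[0,0,0],"angular":[0,0,-6.9],"hand":0.3},{"translation":[0,0,0],"angular":[0,0,-5.9],"hand":0.3},{"translation":[0,0,0],"angular":[0,0,0],"hand":0.3}]'
python3 - <<'E'
from h import *
todo([.4212,.2898,.2],190.4)
a=grab("scene","s3");b=grab("top","t3")
A=cv2.resize(a[180:300,180:445],None,fx=3,fy=3,interpolation=cv2.INTER_CUBIC);B=cv2.resize(b[225:305,105:370],None,fx=3,fy=3,interpolation=cv2.INTER_CUBIC)
cv2.imwrite("pics/c4.png",np.vstack([A,B]))
E
```

```text
clock: 19.32
position: [0.5753, 0.0198, 0.2121]
ee_rot: [-0.001, 0.72, 0.694, 0.0]
contact_force: [0.3, -0.6, 0.1]
width: 0.0344
gripper_force: 0.0
clock: 19.9
position: [0.5755, 0.0197, 0.2107]
ee_rot: [-0.001, 0.37, 0.929, 0.001]
contact_force: [0.1, 0.6, -0.2]
width: 0.0597
gripper_force: 0.0
clock: 20.65
position: [0.5756, 0.0198, 0.2107]
ee_rot: [-0.0, -0.092, 0.996, 0.001]
contact_force: [-1.4, 0.6, 0.2]
width: 0.0596
gripper_force: 0.0
shift now-axes mm [102.5 293.6  11.3] | after-turn axes [103.1 293.5  10.7] | turn deg [ 0.1 -0.   0.1] | pos [575.6  19.8 210.7] F [-1.4  0.6  0.2] w 59.5966947646668 t 20.65
```

View pics/c4.png

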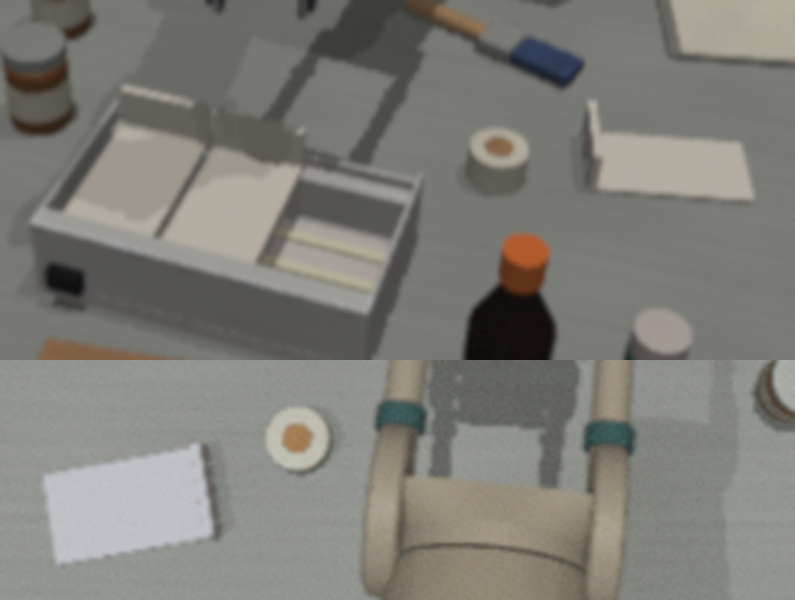

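```bash
python3 -m handwheel '[{"translation":[0.0128,0.0367,0],"angular":[0,0,0],"hand":0.3},{"translation":[0.0128,0.0367,0],"angular":[0,0,0],"hand":0.3},{"translation":[0.0128,0.0367,0],"angular":[0,0,0],"hand":0.3},{"translation":[0.0128,0.0367,0],"angular":[0,0,0],"hand":0.3},{"translation":[0.0128,0.0367,0],"angular":[0,0,0],"hand":0.3},{"translation":[0.0128,0.0367,0],"angular":[0,0,0],"hand":0.3},{"translation":[0.0128,0.0367,0],"angular":[0,0,0],"hand":0.3},{"translation":[0.0128,0.0367,0],"angular":[0,0,0],"hand":0.3}]'
python3 -m handwheel '[{"translation":[0,0,0.03],"angular":[0,0,0],"hand":0.3},{"translation":[0,0,0.036],"angular":[0,0,0],"hand":0.3},{"translation":[0,0,0.034],"angular":[0,0,0],"hand":0.3},{"translation":[0,0,0.02],"angular":[0,0,0],"hand":0.3},{"translation":[0,0,0],"angular":[0,0,0],"hand":0.3},{"translation":[0,0,0],"angular":[0,0,0],"hand":0.3}]'
python3 - <<'E'
from h import *
todo([.4212,.2898,.014],190.4)
a=grab("scene")
cv2.imwrite("pics/g3.png",cv2.resize(a[150:290,330:450],None,fx=4.2,fy=4.2,interpolation=cv2.INTER_CUBIC))
E
```

```text
clock: 21.42
position: [0.4207, 0.2914, 0.2116]
ee_rot: [0.0, -0.089, 0.996, 0.001]
contact_force: [1.0, -0.0, 0.1]
width: 0.0598
gripper_force: 0.0
clock: 21.92
position: [0.4214, 0.29, 0.0909]
ee_rot: [-0.001, -0.09, 0.996, 0.001]
contact_force: [-1.4, 0.6, -0.3]
width: 0.0599
gripper_force: 0.0
shift now-axes mm [ 0.1 -0.3 76.9] | after-turn axes [ 0.2 -0.2 76.9] | turn deg [ 0.1 -0.1 -0.1] | pos [421.4 290.   90.9] F [-1.4  0.6 -0.3] w 59.888217613917654 t 21.9167
```

View pics/g3.png

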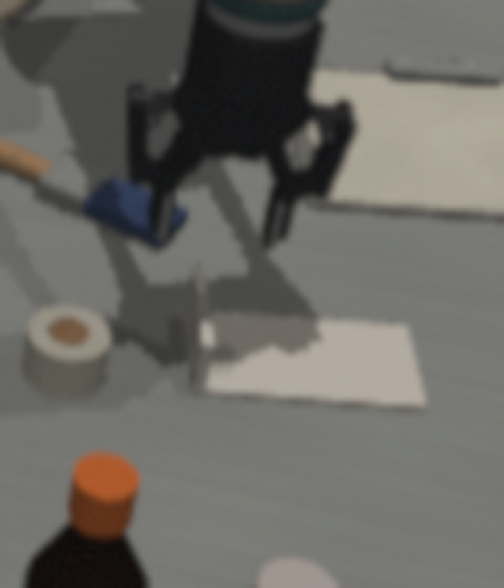

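```bash
python3 -m handwheel '[{"translation":[0,0,0.032],"angular":[0,0,0],"hand":0.3},{"translation":[0,0,0.026],"angular":[0,0,0],"hand":0.3},{"translation":[0,0,0.013],"angular":[0,0,0],"hand":0.3},{"translation":[0,0,0.0055],"angular":[0,0,0],"hand":0.3},{"translation":[0,0,0],"angular":[0,0,0],"hand":0.3},{"translation":[0,0,0],"angular":[0,0,0],"hand":0.3}]'
python3 -m handwheel '[{"translation":[0,0,0],"angular":[0,0,0],"hand":1},{"translation":[0,0,0],"angular":[0,0,0],"hand":1},{"translation":[0,0,0],"angular":[0,0,0],"hand":1},{"translation":[0,0,0],"angular":[0,0,0],"hand":1},{"translation":[0,0,0],"angular":[0,0,0],"hand":1},{"translation":[0,0,0],"angular":[0,0,0],"hand":1},{"translation":[0,0,0],"angular":[0,0,0],"hand":1},{"translation":[0,0,0],"angular":[0,0,0],"hand":1}]' 80
python3 -m handwheel '[{"translation":[0,0,-0.01],"angular":[0,0,0],"hand":1},{"translation":[0,0,-0.02],"angular":[0,0,0],"hand":1},{"translation":[0,0,-0.03],"angular":[0,0,0],"hand":1},{"translation":[0,0,-0.03],"angular":[0,0,0],"hand":1},{"translation":[0,0,-0.03],"angular":[0,0,0],"hand":1},{"translation":[0,0,-0.03],"angular":[0,0,0],"hand":1},{"translation":[0,0,-0.01],"angular":[0,0,0],"hand":1},{"translation":[0,0,0],"angular":[0,0,0],"hand":1}]'
python3 -m handwheel '[{"translation":[0,0,0],"angular":[0,0,6.9],"hand":1},{"translation":[0,0,0],"angular":[0,0,6.9],"hand":1},{"translation":[0,0,0],"angular":[0,0,6.9],"hand":1},{"translation":[0,0,0],"angular":[0,0,6.9],"hand":1},{"translation":[0,0,0],"angular":[0,0,6.9],"hand":1},{"translation":[0,0,0],"angular":[0,0,6.9],"hand":1},{"translation":[0,0,0],"angular":[0,0,6.9],"hand":1}]'
python3 -m handwheel '[{"translation":[0,0,0],"angular":[0,0,6.9],"hand":1},{"translation":[0,0,0],"angular":[0,0,6.9],"hand":1},{"translation":[0,0,0],"angular":[0,0,6.9],"hand":1},{"translation":[0,0,0],"angular":[0,0,6.9],"hand":1},{"translation":[0,0,0],"angular":[0,0,6.9],"hand":1},{"translation":[0,0,0],"angular":[0,0,6.9],"hand":1},{"translation":[0,0,0],"angular":[0,0,6.9],"hand":1},{"translation":[0,0,0],"angular":[0,0,5.8],"hand":1},{"translation":[0,0,0],"angular":[0,0,0],"hand":1}]'
python3 -c "
from h import *
todo(box(-130,88,175),87.9,0)"
```

```text
clock: 22.47
position: [0.4234, 0.291, 0.0165]
ee_rot: [0.002, -0.091, 0.996, 0.002]
contact_force: [0.1, 0.0, -0.2]
width: 0.0599
gripper_force: 0.0
clock: 23.13
position: [0.4223, 0.2907, 0.0158]
ee_rot: [0.001, -0.091, 0.996, 0.001]
contact_force: [-1.0, -0.0, 5.6]
width: 0.0066
gripper_force: 78.8
clock: 23.8
position: [0.4235, 0.2908, 0.1779]
ee_rot: [0.003, -0.091, 0.996, 0.002]
contact_force: [-0.2, -0.5, -0.9]
width: 0.0069
gripper_force: 78.1
clock: 24.38
position: [0.4203, 0.2892, 0.1724]
ee_rot: [-0.002, 0.327, 0.945, -0.001]
contact_force: [0.6, -0.3, -1.8]
width: 0.0069
gripper_force: 78.2
clock: 25.13
position: [0.4204, 0.2893, 0.1725]
ee_rot: [-0.001, 0.72, 0.694, -0.002]
contact_force: [0.2, -0.0, -1.6]
width: 0.0065
gripper_force: 78.1
shift now-axes mm [-175.8  106.2   -2.9] | after-turn axes [-175.7  106.2   -2.5] | turn deg [-0.2  0.   0. ] | pos [420.4 289.3 172.5] F [ 0.2 -0.  -1.6] w 6.490719946650273 t 25.1333
```

```bash
python3 -m handwheel '[{"translation":[-0.0293,0.0177,0],"angular":[0,0,0],"hand":1},{"translation":[-0.0293,0.0177,0],"angular":[0,0,0],"hand":1},{"translation":[-0.0293,0.0177,0],"angular":[0,0,0],"hand":1},{"translation":[-0.0293,0.0177,0],"angular":[0,0,0],"hand":1},{"translation":[-0.0293,0.0177,0],"angular":[0,0,0],"hand":1},{"translation":[-0.0293,0.0177,0],"angular":[0,0,0],"hand":1},{"translation":[0,0,0],"angular":[6,0,0],"hand":1},{"translation":[0,0,0],"angular":[6,0,0],"hand":1},{"translation":[0,0,0],"angular":[0,0,0],"hand":1},{"translation":[0,0,0],"angular":[0,0,0],"hand":1}]'
python3 -c "
from h import *
todo(box(-95,88,141),87.9,12);todo(box(-92,88,108.5),87.9,12)"
```

```text
clock: 25.97
position: [0.5221, 0.1103, 0.1721]
ee_rot: [-0.077, 0.715, 0.691, -0.073]
contact_force: [-0.1, -0.4, -1.7]
width: 0.0066
gripper_force: 78.7
shift now-axes mm [-0.7 38.8 23.5] | after-turn axes [-0.6 38.7 23.6] | turn deg [-0.2 -0.1  0.2] | pos [522.1 110.3 172.1] F [-0.1 -0.4 -1.7] w 6.575378392435707 t 25.9667
shift now-axes mm [-0.8 48.6 54.6] | after-turn axes [-0.6 48.4 54.7] | turn deg [-0.2 -0.1  0.2] | pos [522.1 110.3 172.1] F [-0.1 -0.4 -1.7] w 6.575378392435707 t 25.9667
```

```bash
python3 -m handwheel '[{"translation":[-0.0007,0.0194,0.0118],"angular":[0,0,0.2],"hand":1},{"translation":[0,0.0194,0.0118],"angular":[0,0,0],"hand":1},{"translation":[0,0.0032,0.0103],"angular":[0,0,0],"hand":1},{"translation":[0,0.0032,0.0103],"angular":[0,0,0],"hand":1},{"translation":[0,0.0032,0.0103],"angular":[0,0,0],"hand":1},{"translation":[0,0,0],"angular":[0,0,0],"hand":1},{"translation":[0,0,0],"angular":[0,0,0],"hand":1}]'
python3 -m handwheel '[{"translation":[0,0.008,-0.0014],"angular":[0,0,0],"hand":1},{"translation":[0,0.008,-0.0014],"angular":[0,0,0],"hand":1},{"translation":[0,0,0],"angular":[0,0,0],"hand":1},{"translation":[0,0,0],"angular":[0,0,0],"hand":1},{"translation":[0,0,0],"angular":[0,0,0],"hand":1}]'
python3 -c "
from h import *
todo(box(-64.5,88,107),87.9,12)"
```

```text
clock: 26.55
position: [0.5564, 0.109, 0.111]
ee_rot: [-0.076, 0.716, 0.69, -0.073]
contact_force: [1.0, 0.6, -1.5]
width: 0.0067
gripper_force: 78.6
clock: 26.97
position: [0.5744, 0.1081, 0.1108]
ee_rot: [-0.076, 0.716, 0.69, -0.072]
contact_force: [-0.8, 0.1, -1.6]
width: 0.0067
gripper_force: 78.7
shift now-axes mm [-0.3 11.8  1.4] | after-turn axes [-0.3 11.8  1.4] | turn deg [ 0.  -0.1 -0.1] | pos [574.4 108.1 110.8] F [-0.8  0.1 -1.6] w 6.654582157855003 t 26.9667
```

```bash
python3 -m handwheel '[{"translation":[0,0.006,0.0008],"angular":[0,0,0],"hand":1},{"translation":[0,0.0055,0.0006],"angular":[0,0,0],"hand":1},{"translation":[0,0,0],"angular":[0,0,0],"hand":1},{"translation":[0,0,0],"angular":[0,0,0],"hand":1},{"translation":[0,0,0],"angular":[0,0,0],"hand":1}]'
python3 -m handwheel '[{"translation":[0,-0.0003,0.0038],"angular":[-1.5,0,0],"hand":1},{"translation":[0,-0.0003,0.0038],"angular":[-1.5,0,0],"hand":1},{"translation":[0,-0.0003,0.0038],"angular":[-1.5,0,0],"hand":1},{"translation":[0,-0.0003,0.0038],"angular":[-1.5,0,0],"hand":1},{"translation":[0,-0.0003,0.0038],"angular":[-1.5,0,0],"hand":1},{"translation":[0,-0.0003,0.0038],"angular":[-1.5,0,0],"hand":1}]'
python3 -m handwheel '[{"translation":[0,-0.0003,0.0038],"angular":[-1.5,0,0],"hand":1},{"translation":[0,-0.0003,0.0038],"angular":[-1.5,0,0],"hand":1},{"translation":[0,0,0],"angular":[0,0,0],"hand":1},{"translation":[0,0,0],"angular":[0,0,0],"hand":1},{"translation":[0,0,0],"angular":[0,0,0],"hand":1}]'
python3 -c "
from h import *
todo(box(-71,88,75),87.9,0)"
```

```text
clock: 27.38
position: [0.585, 0.1077, 0.1067]
ee_rot: [-0.076, 0.716, 0.69, -0.072]
contact_force: [0.3, -0.1, -1.4]
width: 0.0066
gripper_force: 78.7
clock: 27.88
position: [0.5796, 0.108, 0.0846]
ee_rot: [-0.019, 0.72, 0.693, -0.017]
contact_force: [-0.3, -0.1, -1.2]
width: 0.0064
gripper_force: 78.7
clock: 28.3
position: [0.579, 0.108, 0.0773]
ee_rot: [-0.001, 0.72, 0.694, 0.0]
contact_force: [0.4, -0.8, -1.6]
width: 0.0068
gripper_force: 78.9
shift now-axes mm [-0.4  0.1  2.3] | after-turn axes [-0.4  0.1  2.3] | turn deg [-0.1 -0.1 -0.1] | pos [579.  108.   77.3] F [ 0.4 -0.8 -1.6] w 6.795336537273422 t 28.3
```

```bash
python3 -m handwheel '[{"translation":[0,0,0.0022],"angular":[0,0,0],"hand":1},{"translation":[0,0,0],"angular":[0,0,0],"hand":1},{"translation":[0,0,0],"angular":[0,0,0],"hand":0.6},{"translation":[0,0,0],"angular":[0,0,0],"hand":0.6},{"translation":[0,0,0],"angular":[0,0,0],"hand":0.6},{"translation":[0,0,0],"angular":[0,0,0],"hand":0.6},{"translation":[0,0,-0.03],"angular":[0,0,0],"hand":0},{"translation":[0,0,-0.035],"angular":[0,0,0],"hand":0},{"translation":[0,0,-0.035],"angular":[0,0,0],"hand":0},{"translation":[0,0,-0.035],"angular":[0,0,0],"hand":0}]'
python3 - <<'E'
from h import *
a=grab("scene","s4");b=grab("top","t4")
A=cv2.resize(a[155:285,70:325],None,fx=3.1,fy=3.1,interpolation=cv2.INTER_CUBIC);B=cv2.resize(b[150:310,340:480],None,fx=1.2,fy=1.2,interpolation=cv2.INTER_CUBIC)
C=np.zeros((A.shape[0]+B.shape[0],A.shape[1],3),np.uint8); C[:A.shape[0]]=A; C[A.shape[0]:,:B.shape[1]]=B
B2=cv2.resize(b[215:275,105:305],None,fx=3,fy=3); C[A.shape[0]:A.shape[0]+180,190:790]=B2
cv2.imwrite("pics/c5.png",C);print(C.shape)
h=cv2.cvtColor(b,cv2.COLOR_BGR2HSV)
np.set_printoptions(precision=4,suppress=True)
# jar lids: rings grey circles; Hough on top
g=cv2.cvtColor(cv2.resize(b[205:315,345:445],None,fx=4,fy=4,interpolation=cv2.INTER_CUBIC),cv2.COLOR_BGR2GRAY)
c=cv2.HoughCircles(cv2.GaussianBlur(g,(7,7),2),cv2.HOUGH_GRADIENT,1,80,param1=80,param2=20,minRadius=28,maxRadius=60)
print(c)
p=c[0,:,:2]/4+[345,205]-.375; print(p, plane("top",p,.09))
E
```

```text
clock: 29.13
position: [0.5788, 0.1078, 0.211]
ee_rot: [-0.001, 0.72, 0.694, 0.0]
contact_force: [0.2, -0.5, -0.2]
width: 0.0804
gripper_force: 0.0
(595, 790, 3)
[[[189.5 336.5  48.3]
  [337.5 218.5  34.1]
  [123.5  97.5  55.5]]]
[[392.   288.75]
 [429.   259.25]
 [375.5  229.  ]] [[ 0.3742 -0.2581  0.09  ]
 [ 0.4463 -0.3534  0.09  ]
 [ 0.5213 -0.2196  0.09  ]]
```

View pics/c5.png

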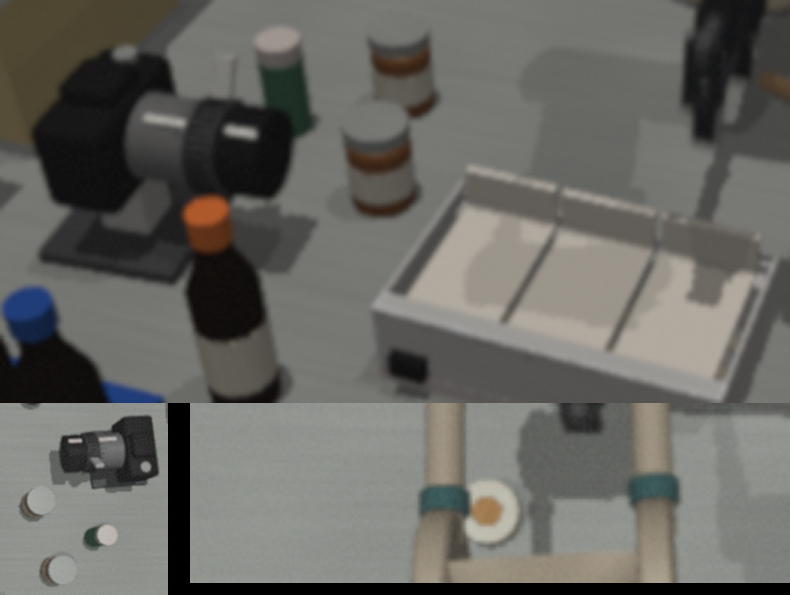

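Run:
```python
from h import *
np.set_printoptions(precision=4,suppress=True)
a=cv2.imread("pics/s4.png");b=cv2.imread("pics/t4.png")
A=cv2.resize(a[160:235,80:170],None,fx=4.4,fy=4.4,interpolation=cv2.INTER_CUBIC);B=cv2.resize(b[155:230,385:475],None,fx=4.4,fy=4.4,interpolation=cv2.INTER_CUBIC)
cv2.imwrite("pics/c6.png",np.clip(np.hstack([A,B]).astype(float)*1.4,0,255).astype(np.uint8))
for o in [(345,205,100,60),(345,265,100,50)]:
    g=cv2.cvtColor(cv2.resize(b[o[1]:o[1]+o[3],o[0]:o[0]+o[2]],None,fx=6,fy=6,interpolation=cv2.INTER_CUBIC),cv2.COLOR_BGR2GRAY)
    c=cv2.HoughCircles(cv2.GaussianBlur(g,(9,9),3),cv2.HOUGH_GRADIENT,1,150,param1=60,param2=15,minRadius=69,maxRadius=78)
    p=c[0,:,:2]/6+o[:2]-.42;print(c[0,:,2],p,plane("top",p,.09))
print(tri([[392,288.75],[373.3,230.8]],[[199,165.3],[191,194.4]]))
```

```text
[71.] [[373.9967 230.6633]] [[ 0.5172 -0.2158  0.09  ]]
[77.4] [[392.4967 288.1633]] [[ 0.3756 -0.2594  0.09  ]]
[[ 0.3739 -0.259   0.0835  0.0014]
 [ 0.5177 -0.2161  0.0859  0.0026]]
```

View pics/c6.png

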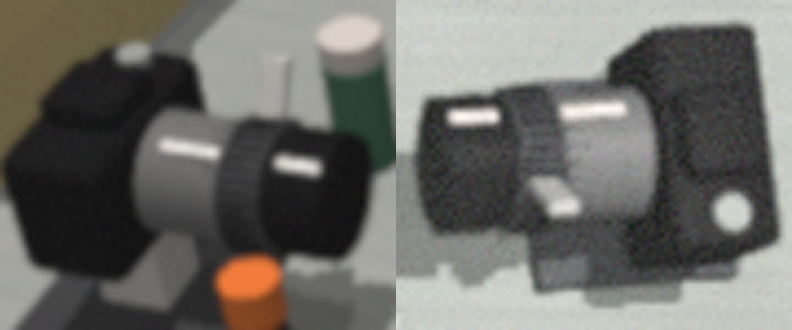

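Run:
```python
from h import *
np.set_printoptions(precision=4,suppress=True)
t=lambda x,y:((x-396)/4.4+384.6,y/4.4+154.6)
print("tip",tri([t(563,207)],[(278/4.4+79.6,57/4.4+159.6)]))
print("tip on z", plane("top",[t(563,207)]*3,.165),plane("top",[t(563,207)],.175),plane("top",[t(563,207)],.185))
print("ring top edge L,R",plane("top",[t(512,88),t(557,84)],.11))
print("highlights .15",plane("top",[t(447,117),t(500,117),t(560,112),t(625,107)],.15))
print("body right edge",plane("top",[t(755,30),t(778,240)],.152), "body front-left edge", plane("top",[t(612,65),t(640,250)],.152))
print("lens end",plane("top",[t(422,100),t(440,230)],.11))
```

```text
tip [[ 0.577  -0.3163  0.1759  0.0018]]
tip on z [[ 0.5785 -0.3188  0.165 ]
 [ 0.5785 -0.3188  0.165 ]
 [ 0.5785 -0.3188  0.165 ]] [[ 0.5768 -0.3157  0.175 ]] [[ 0.5751 -0.3126  0.185 ]]
ring top edge L,R [[ 0.656  -0.3088  0.11  ]
 [ 0.6587 -0.3352  0.11  ]]
highlights .15 [[ 0.6302 -0.2604  0.15  ]
 [ 0.6306 -0.29    0.15  ]
 [ 0.6339 -0.3239  0.15  ]
 [ 0.6372 -0.361   0.15  ]]
body right edge [[ 0.6818 -0.438   0.152 ]
 [ 0.5634 -0.4443  0.152 ]] body front-left edge [[ 0.6603 -0.354   0.152 ]
 [ 0.5574 -0.3651  0.152 ]]
lens end [[ 0.6484 -0.2565  0.11  ]
 [ 0.5741 -0.2645  0.11  ]]
```

```bash
python3 -m handwheel '[{"translation":[-0.0362,-0.0055,0],"angular":[0,0,0],"hand":0},{"translation":[-0.0362,-0.0055,0],"angular":[0,0,0],"hand":0},{"translation":[-0.0362,-0.0055,0],"angular":[0,0,0],"hand":0},{"translation":[-0.0362,-0.0055,0],"angular":[0,0,0],"hand":0},{"translation":[-0.0362,-0.0055,0],"angular":[0,0,0],"hand":0},{"translation":[-0.0362,-0.0055,0],"angular":[0,0,0],"hand":0},{"translation":[-0.0362,-0.0055,0],"angular":[0,0,0],"hand":0},{"translation":[-0.0362,-0.0055,0],"angular":[0,0,0],"hand":0},{"translation":[-0.0362,-0.0055,0],"angular":[0,0,0],"hand":0},{"translation":[0,0,0],"angular":[0,0,0],"hand":0}]' 50
python3 -m handwheel '[{"translation":[0,0,0.03],"angular":[0,0,0],"hand":0},{"translation":[0,0,0.03],"angular":[0,0,0],"hand":0},{"translation":[0,0,0.02],"angular":[0,0,0],"hand":0},{"translation":[0,0,0],"angular":[0,0,0],"hand":0},{"translation":[0,0,0],"angular":[0,0,0],"hand":0}]'
python3 - <<'E'
from h import *
todo([.5175,-.216,.04],87.9)
E
```

```text
clock: 30.07
position: [0.5161, -0.2224, 0.2085]
ee_rot: [0.001, 0.722, 0.692, -0.001]
contact_force: [0.4, 0.4, 0.0]
width: 0.0856
gripper_force: 0.0
clock: 30.48
position: [0.5166, -0.215, 0.1282]
ee_rot: [-0.002, 0.72, 0.694, 0.0]
contact_force: [-0.3, 0.8, -0.2]
width: 0.0848
gripper_force: 0.0
shift now-axes mm [-1.2  1.2 88.2] | after-turn axes [-1.   1.  88.2] | turn deg [-0.2 -0.2 -0.1] | pos [ 516.6 -215.   128.2] F [-0.3  0.8 -0.2] w 84.78122690156322 t 30.4833
```

```bash
python3 -m handwheel '[{"translation":[-0.001,0.001,0.025],"angular":[0,0,0],"hand":0},{"translation":[0,0,0.025],"angular":[0,0,0],"hand":0},{"translation":[0,0,0.025],"angular":[0,0,0],"hand":0},{"translation":[0,0,0.012],"angular":[0,0,0],"hand":0},{"translation":[0,0,0],"angular":[0,0,0],"hand":0}]'
python3 -m handwheel '[{"translation":[0,0,0],"angular":[0,0,0],"hand":0.2},{"translation":[0,0,0],"angular":[0,0,0],"hand":0.3},{"translation":[0,0,0],"angular":[0,0,0],"hand":0.4},{"translation":[0,0,0],"angular":[0,0,0],"hand":0.6},{"translation":[0,0,0],"angular":[0,0,0],"hand":0.6},{"translation":[0,0,0],"angular":[0,0,0],"hand":0.6},{"translation":[0,0,0],"angular":[0,0,0],"hand":0.6}]' 50
python3 - <<'E'
from h import *
todo(box(0,-88,200),87.9)
E
```

```text
clock: 30.9
position: [0.5177, -0.216, 0.0412]
ee_rot: [-0.002, 0.72, 0.694, 0.0]
contact_force: [-0.6, -0.0, -0.6]
width: 0.0854
gripper_force: 0.0
clock: 31.48
position: [0.5194, -0.2174, 0.0446]
ee_rot: [0.001, 0.72, 0.694, 0.001]
contact_force: [-0.7, 0.6, 7.0]
width: 0.0591
gripper_force: 54.7
shift now-axes mm [ 151.   119.1 -155.1] | after-turn axes [ 151.   118.7 -155.4] | turn deg [ 0.2  0.  -0.1] | pos [ 519.4 -217.4   44.6] F [-0.7  0.6  7. ] w 59.05439712301371 t 31.4833
```

```bash
python3 -m handwheel '[{"translation":[0,0,-0.015],"angular":[0,0,0],"hand":0.6},{"translation":[0,0,-0.025],"angular":[0,0,0],"hand":0.6},{"translation":[0,0,-0.03],"angular":[0,0,0],"hand":0.6},{"translation":[0,0,-0.03],"angular":[0,0,0],"hand":0.6},{"translation":[0,0,-0.03],"angular":[0,0,0],"hand":0.6},{"translation":[0,0,-0.025],"angular":[0,0,0],"hand":0.6},{"translation":[0,0,0],"angular":[0,0,0],"hand":0.6}]'
python3 -m handwheel '[{"translation":[0.015,0.012,0],"angular":[0,0,0],"hand":0.6},{"translation":[0.025,0.02,0],"angular":[0,0,0],"hand":0.6},{"translation":[0.025,0.02,0],"angular":[0,0,0],"hand":0.6},{"translation":[0.025,0.02,0],"angular":[0,0,0],"hand":0.6},{"translation":[0.025,0.02,0],"angular":[0,0,0],"hand":0.6},{"translation":[0.025,0.018,0],"angular":[0,0,0],"hand":0.6},{"translation":[0.011,0.009,0],"angular":[0,0,0],"hand":0.6},{"translation":[0,0,0],"angular":[0,0,0],"hand":0.6},{"translation":[0,0,0],"angular":[0,0,0],"hand":0.6}]'
python3 - <<'E'
from h import *
todo(box(0,-88,112),87.9)
E
```

```text
clock: 32.07
position: [0.5215, -0.2185, 0.2037]
ee_rot: [0.006, 0.72, 0.694, 0.002]
contact_force: [1.3, -0.8, -1.9]
width: 0.0592
gripper_force: 55.0
clock: 32.82
position: [0.6422, -0.0701, 0.1961]
ee_rot: [-0.001, 0.72, 0.694, -0.001]
contact_force: [-0.3, -0.7, -3.6]
width: 0.0587
gripper_force: 55.2
shift now-axes mm [-0.7  1.6 84.1] | after-turn axes [-0.7  1.4 84.1] | turn deg [-0.2 -0.   0. ] | pos [642.2 -70.1 196.1] F [-0.3 -0.7 -3.6] w 58.662713403287135 t 32.8167
```

```bash
python3 -m handwheel '[{"translation":[-0.0007,0.0014,0.02],"angular":[0.2,0,0],"hand":0.6},{"translation":[0,0,0.025],"angular":[0,0,0],"hand":0.6},{"translation":[0,0,0.02],"angular":[0,0,0],"hand":0.6},{"translation":[0,0,0.012],"angular":[0,0,0],"hand":0.6},{"translation":[0,0,0.006],"angular":[0,0,0],"hand":0.6},{"translation":[0,0,0],"angular":[0,0,0],"hand":0.6},{"translation":[0,0,0],"angular":[0,0,0],"hand":0.6},{"translation":[0,0,0],"angular":[0,0,0],"hand":0.6}]'
python3 -m handwheel '[{"translation":[0,0,0.001],"angular":[0,0,0],"hand":0.6},{"translation":[0,0,0],"angular":[0,0,0],"hand":0.6},{"translation":[0,0,0],"angular":[0,0,0],"hand":0.6}]'
python3 - <<'E'
from h import *
todo(box(0,-88,112),87.9)
E
```

```text
clock: 33.48
position: [0.6447, -0.0719, 0.1159]
ee_rot: [-0.001, 0.721, 0.693, -0.0]
contact_force: [0.7, -0.4, -3.0]
width: 0.059
gripper_force: 55.2
clock: 33.73
position: [0.6444, -0.0712, 0.1143]
ee_rot: [-0.001, 0.72, 0.694, -0.0]
contact_force: [-0.1, 0.2, -3.7]
width: 0.059
gripper_force: 55.2
shift now-axes mm [ 0.3 -0.8  2.3] | after-turn axes [ 0.3 -0.8  2.3] | turn deg [-0.1 -0.1 -0.1] | pos [644.4 -71.2 114.3] F [-0.1  0.2 -3.7] w 58.96811997527198 t 33.7333
```

```bash
python3 -m handwheel '[{"translation":[0,-0.0008,0.0015],"angular":[0,0,0],"hand":0.6},{"translation":[0,0,0],"angular":[0,0,0],"hand":0.6},{"translation":[0,0,0],"angular":[0,0,0],"hand":0.6}]' | grep -E "pos|cont"
python3 -m handwheel '[{"translation":[0,0,0.001],"angular":[0,0,0],"hand":0.6},{"translation":[0,0,0],"angular":[0,0,0],"hand":0.6},{"translation":[0,0,0],"angular":[0,0,0],"hand":0.6}]'| grep -E "pos|cont"
python3 -m handwheel '[{"translation":[0,0,0.001],"angular":[0,0,0],"hand":0.6},{"translation":[0,0,0],"angular":[0,0,0],"hand":0.6},{"translation":[0,0,0],"angular":[0,0,0],"hand":0.6}]'| grep -E "pos|cont"
```

```text
position: [0.6431, -0.071, 0.112]
contact_force: [-0.0, 0.2, -3.4]
position: [0.6433, -0.0711, 0.111]
contact_force: [-0.8, -0.2, -3.5]
position: [0.6433, -0.071, 0.1108]
contact_force: [-2.3, 0.5, 3.4]
```

```bash
python3 -m handwheel '[{"translation":[0,0,0],"angular":[0,0,0],"hand":0.15},{"translation":[0,0,0],"angular":[0,0,0],"hand":0},{"translation":[0,0,0],"angular":[0,0,0],"hand":0},{"translation":[0,0,0],"angular":[0,0,0],"hand":0},{"translation":[0,0,-0.02],"angular":[0,0,0],"hand":0},{"translation":[0,0,-0.03],"angular":[0,0,0],"hand":0},{"translation":[0,0,-0.035],"angular":[0,0,0],"hand":0},{"translation":[0,0,-0.03],"angular":[0,0,0],"hand":0}]'
python3 -m handwheel '[{"translation":[-0.022,-0.029,0],"angular":[0,0,0],"hand":0},{"translation":[-0.022,-0.029,0],"angular":[0,0,0],"hand":0},{"translation":[-0.022,-0.029,0],"angular":[0,0,0],"hand":0},{"translation":[-0.022,-0.029,0],"angular":[0,0,0],"hand":0},{"translation":[-0.022,-0.029,0],"angular":[0,0,0],"hand":0},{"translation":[-0.022,-0.029,0],"angular":[0,0,0],"hand":0},{"translation":[-0.022,-0.029,0],"angular":[0,0,0],"hand":0},{"translation":[-0.022,-0.029,0],"angular":[0,0,0],"hand":0},{"translation":[-0.022,-0.029,0],"angular":[0,0,0],"hand":0}]'
python3 -m handwheel '[{"translation":[0,0,0.03],"angular":[0,0,0],"hand":0},{"translation":[0,0,0.03],"angular":[0,0,0],"hand":0},{"translation":[0,0,0.03],"angular":[0,0,0],"hand":0},{"translation":[0,0,0],"angular":[0,0,0],"hand":0},{"translation":[0,0,0],"angular":[0,0,0],"hand":0},{"translation":[0,0,0],"angular":[0,0,0],"hand":0}]'
python3 - <<'E'
from h import *
todo([.375,-.259,.043],87.9)
a=grab("scene","s5")
np.set_printoptions(precision=1,suppress=True)
# jar C check: lid top ellipse expected in scene
print(proj("scene",[box(0,-88,156),box(30,-88,156),box(-30,-88,156),box(0,-58,156),box(0,-118,156),box(30,-88,66)]))
E
```

```text
clock: 35.15
position: [0.6438, -0.0713, 0.2267]
ee_rot: [-0.001, 0.72, 0.694, -0.001]
contact_force: [1.0, 0.2, 1.0]
width: 0.0855
gripper_force: 0.0
clock: 35.9
position: [0.3739, -0.2599, 0.2259]
ee_rot: [-0.001, 0.72, 0.694, -0.001]
contact_force: [0.3, -0.2, 0.1]
width: 0.0852
gripper_force: 0.0
clock: 36.4
position: [0.376, -0.2599, 0.1371]
ee_rot: [-0.001, 0.72, 0.694, -0.001]
contact_force: [0.4, 0.2, -0.2]
width: 0.0852
gripper_force: 0.0
shift now-axes mm [ 0.8 -0.9 94.1] | after-turn axes [ 0.8 -1.1 94.1] | turn deg [-0.1  0.  -0.1] | pos [ 376.  -259.9  137.1] F [ 0.4  0.2 -0.2] w 85.20746273913957 t 36.4
[[222.1 212.4]
 [216.9 220. ]
 [227.2 205.1]
 [233.8 215.1]
 [210.7 209.7]
 [219.2 248.1]]
```

```bash
python3 -m handwheel '[{"translation":[0.0008,-0.001,0.03],"angular":[0,0,0],"hand":0},{"translation":[0,0,0.03],"angular":[0,0,0],"hand":0},{"translation":[0,0,0.02],"angular":[0,0,0],"hand":0},{"translation":[0,0,0.014],"angular":[0,0,0],"hand":0},{"translation":[0,0,0],"angular":[0,0,0],"hand":0}]'
python3 -m handwheel '[{"translation":[0,0,0],"angular":[0,0,0],"hand":0.2},{"translation":[0,0,0],"angular":[0,0,0],"hand":0.3},{"translation":[0,0,0],"angular":[0,0,0],"hand":0.4},{"translation":[0,0,0],"angular":[0,0,0],"hand":0.6},{"translation":[0,0,0],"angular":[0,0,0],"hand":0.6},{"translation":[0,0,0],"angular":[0,0,0],"hand":0.6},{"translation":[0,0,0],"angular":[0,0,0],"hand":0.6}]' 50
python3 -m handwheel '[{"translation":[0,0,-0.015],"angular":[0,0,0],"hand":0.6},{"translation":[0,0,-0.025],"angular":[0,0,0],"hand":0.6},{"translation":[0,0,-0.03],"angular":[0,0,0],"hand":0.6},{"translation":[0,0,-0.03],"angular":[0,0,0],"hand":0.6},{"translation":[0,0,-0.03],"angular":[0,0,0],"hand":0.6},{"translation":[0,0,-0.025],"angular":[0,0,0],"hand":0.6},{"translation":[0,0,0],"angular":[0,0,0],"hand":0.6}]'
python3 - <<'E'
from h import *
todo(box(0,88,200),87.9)
E
```

```text
clock: 36.87
position: [0.3736, -0.2576, 0.0409]
ee_rot: [-0.003, 0.72, 0.694, -0.001]
contact_force: [0.5, 0.4, -0.3]
width: 0.085
gripper_force: 0.0
clock: 37.45
position: [0.3751, -0.2593, 0.0437]
ee_rot: [0.001, 0.72, 0.694, -0.001]
contact_force: [0.1, 0.2, 6.3]
width: 0.0589
gripper_force: 53.6
clock: 38.03
position: [0.3769, -0.2607, 0.2025]
ee_rot: [0.004, 0.72, 0.694, -0.0]
contact_force: [0.5, -1.1, -2.0]
width: 0.0589
gripper_force: 54.7
shift now-axes mm [375.8 259.1   1.4] | after-turn axes [375.5 259.6   2.5] | turn deg [ 0.3  0.4 -0.1] | pos [ 376.9 -260.7  202.5] F [ 0.5 -1.1 -2. ] w 58.8841341136699 t 38.0333
```

```bash
python3 -m handwheel '[{"translation":[0.016,0.011,-0.005],"angular":[0,0,0],"hand":0.6},{"translation":[0.03,0.0207,-0.005],"angular":[0,0,0],"hand":0.6},{"translation":[0.03,0.0207,0],"angular":[0,0,0],"hand":0.6},{"translation":[0.03,0.0207,0],"angular":[0,0,0],"hand":0.6},{"translation":[0.03,0.0207,0],"angular":[0,0,0],"hand":0.6},{"translation":[0.03,0.0207,0],"angular":[0,0,0],"hand":0.6},{"translation":[0.03,0.0207,0],"angular":[0,0,0],"hand":0.6}]'
python3 -m handwheel '[{"translation":[0.03,0.0207,0],"angular":[0,0,0],"hand":0.6},{"translation":[0.03,0.0207,0],"angular":[0,0,0],"hand":0.6},{"translation":[0.03,0.0207,0],"angular":[0,0,0],"hand":0.6},{"translation":[0.03,0.0207,0],"angular":[0,0,0],"hand":0.6},{"translation":[0.03,0.0207,0],"angular":[0,0,0],"hand":0.6},{"translation":[0.02,0.014,0],"angular":[0,0,0],"hand":0.6},{"translation":[0.0095,0.0066,0],"angular":[0,0,0],"hand":0.6},{"translation":[0,0,0],"angular":[0,0,0],"hand":0.6},{"translation":[0,0,0],"angular":[0,0,0],"hand":0.6}]'
python3 - <<'E'
from h import *
todo(box(0,88,114),87.9)
E
```

```text
clock: 38.62
position: [0.5169, -0.0658, 0.2057]
ee_rot: [-0.002, 0.72, 0.694, -0.001]
contact_force: [1.5, -1.1, -2.6]
width: 0.059
gripper_force: 54.8
clock: 39.37
position: [0.6466, 0.1067, 0.2051]
ee_rot: [-0.002, 0.72, 0.694, -0.002]
contact_force: [-1.5, -0.9, -1.7]
width: 0.059
gripper_force: 54.9
shift now-axes mm [-1.5  4.  91.1] | after-turn axes [-1.5  3.5 91.1] | turn deg [-0.4  0.  -0. ] | pos [646.6 106.7 205.1] F [-1.5 -0.9 -1.7] w 59.032571678228955 t 39.3667
```

```bash
python3 -m handwheel '[{"translation":[-0.0015,0.0035,0.025],"angular":[-0.3,0,0],"hand":0.6},{"translation":[0,0,0.025],"angular":[0,0,0],"hand":0.6},{"translation":[0,0,0.02],"angular":[0,0,0],"hand":0.6},{"translation":[0,0,0.014],"angular":[0,0,0],"hand":0.6},{"translation":[0,0,0.007],"angular":[0,0,0],"hand":0.6},{"translation":[0,0,0],"angular":[0,0,0],"hand":0.6},{"translation":[0,0,0],"angular":[0,0,0],"hand":0.6},{"translation":[0,0,0],"angular":[0,0,0],"hand":0.6}]'
python3 - <<'E'
from h import *
todo(box(0,88,112),87.9)
E
```

```text
clock: 40.03
position: [0.6518, 0.1049, 0.1168]
ee_rot: [0.001, 0.721, 0.693, 0.002]
contact_force: [-0.3, 0.1, -1.3]
width: 0.0589
gripper_force: 54.9
shift now-axes mm [ 0.1 -1.8  4.8] | after-turn axes [ 0.1 -1.8  4.8] | turn deg [ 0.2 -0.1 -0.1] | pos [651.8 104.9 116.8] F [-0.3  0.1 -1.3] w 58.919473349247184 t 40.0333
```

```bash
python3 -m handwheel '[{"translation":[0,-0.0015,0.003],"angular":[0.2,0,0],"hand":0.6},{"translation":[0,0,0],"angular":[0,0,0],"hand":0.6},{"translation":[0,0,0],"angular":[0,0,0],"hand":0.6}]' | grep -E "pos|cont"
python3 -m handwheel '[{"translation":[0,0,0.001],"angular":[0,0,0],"hand":0.6},{"translation":[0,0,0],"angular":[0,0,0],"hand":0.6},{"translation":[0,0,0],"angular":[0,0,0],"hand":0.6}]'| grep -E "pos|cont"
python3 -m handwheel '[{"translation":[0,0,0.001],"angular":[0,0,0],"hand":0.6},{"translation":[0,0,0],"angular":[0,0,0],"hand":0.6},{"translation":[0,0,0],"angular":[0,0,0],"hand":0.6}]'| grep -E "pos|cont"
python3 -m handwheel '[{"translation":[0,0,0.001],"angular":[0,0,0],"hand":0.6},{"translation":[0,0,0],"angular":[0,0,0],"hand":0.6},{"translation":[0,0,0],"angular":[0,0,0],"hand":0.6}]'| grep -E "pos|cont"
```

```text
position: [0.6497, 0.1056, 0.1128]
contact_force: [0.8, 0.2, -2.0]
position: [0.6496, 0.1057, 0.1113]
contact_force: [-0.5, 0.3, -2.3]
position: [0.6496, 0.1056, 0.1102]
contact_force: [0.4, -1.1, -2.1]
position: [0.6497, 0.1057, 0.1098]
contact_force: [-0.6, 0.3, 1.2]
```

```bash
python3 -m handwheel '[{"translation":[0,0,0],"angular":[0,0,0],"hand":0.15},{"translation":[0,0,0],"angular":[0,0,0],"hand":0},{"translation":[0,0,0],"angular":[0,0,0],"hand":0},{"translation":[0,0,0],"angular":[0,0,0],"hand":0},{"translation":[0,0,-0.02],"angular":[0,0,0],"hand":0},{"translation":[0,0,-0.03],"angular":[0,0,0],"hand":0},{"translation":[0,0,-0.04],"angular":[0,0,0],"hand":0},{"translation":[0,0,-0.04],"angular":[0,0,0],"hand":0}]'
python3 -m handwheel '[{"translation":[0,0,0],"angular":[0,0,-6.1],"hand":0.7},{"translation":[0,0,0],"angular":[-5.8,0,0],"hand":0.7},{"translation":[0,0,0],"angular":[-5.8,0,0],"hand":0.7},{"translation":[0,0,0],"angular":[-5.8,0,0],"hand":0.7},{"translation":[0,0,0],"angular":[-5.8,0,0],"hand":0.7},{"translation":[0,0,0],"angular":[-5.8,0,0],"hand":0.7},{"translation":[0,0,0],"angular":[0,0,0],"hand":0.7},{"translation":[0,0,0],"angular":[0,0,0],"hand":0.7}]'
cat >> h.py <<'E'
LC=np.array([.6155,-.3134,.11]); LX=np.array([.9976,.0698,0])
def lev(r,a): return LC+r/1e3*(np.sin(a)*LX+np.array([0,0,np.cos(a)]))
E
python3 - <<'E'
from h import *
todo(lev(140,-.5),94,-28.65)
E
```

```text
clock: 41.7
position: [0.6491, 0.1053, 0.2397]
ee_rot: [-0.002, 0.72, 0.694, -0.001]
contact_force: [1.2, 0.5, 0.3]
width: 0.0855
gripper_force: 0.0
clock: 42.37
position: [0.6478, 0.1054, 0.2385]
ee_rot: [0.169, 0.661, 0.708, 0.182]
contact_force: [1.3, -0.4, 0.3]
width: 0.0257
gripper_force: 0.0
shift now-axes mm [-415.7 -114.8  -57.1] | after-turn axes [-415.5 -115.6  -56.7] | turn deg [ 0.  -0.  -0.1] | pos [647.8 105.4 238.5] F [ 1.3 -0.4  0.3] w 25.688536357754455 t 42.3667
```

```bash
python3 -m handwheel '[{"translation":[-0.0346,-0.0096,-0.0047],"angular":[0,0,0],"hand":0.7},{"translation":[-0.0346,-0.0096,-0.0047],"angular":[0,0,0],"hand":0.7},{"translation":[-0.0346,-0.0096,-0.0047],"angular":[0,0,0],"hand":0.7},{"translation":[-0.0346,-0.0096,-0.0047],"angular":[0,0,0],"hand":0.7},{"translation":[-0.0346,-0.0096,-0.0047],"angular":[0,0,0],"hand":0.7},{"translation":[-0.0346,-0.0096,-0.0047],"angular":[0,0,0],"hand":0.7}]'
python3 -m handwheel '[{"translation":[-0.0346,-0.0096,-0.0047],"angular":[0,0,0],"hand":0.7},{"translation":[-0.0346,-0.0096,-0.0047],"angular":[0,0,0],"hand":0.7},{"translation":[-0.0346,-0.0096,-0.0047],"angular":[0,0,0],"hand":0.7},{"translation":[-0.0346,-0.0096,-0.0047],"angular":[0,0,0],"hand":0.7},{"translation":[-0.0346,-0.0096,-0.0047],"angular":[0,0,0],"hand":0.7},{"translation":[-0.0346,-0.0096,-0.0047],"angular":[0,0,0],"hand":0.7},{"translation":[0,0,0],"angular":[0,0,0],"hand":0.7},{"translation":[0,0,0],"angular":[0,0,0],"hand":0.7},{"translation":[0,0,0],"angular":[0,0,0],"hand":0.7}]'
python3 - <<'E'
from h import *
todo(lev(140,-.5),94,-28.65);todo(lev(56,-.5),94,-28.65)
a=grab("scene","s6");b=grab("top","t6")
A=cv2.resize(a[110:235,80:290],None,fx=3.8,fy=3.8,interpolation=cv2.INTER_CUBIC)
cv2.imwrite("pics/c7.png",A)
E
```

```text
clock: 42.87
position: [0.6029, -0.1089, 0.2383]
ee_rot: [0.171, 0.66, 0.708, 0.184]
contact_force: [0.3, 0.1, -0.6]
width: 0.0257
gripper_force: 0.0
clock: 43.62
position: [0.5517, -0.3189, 0.2331]
ee_rot: [0.17, 0.661, 0.708, 0.183]
contact_force: [0.1, 0.4, 0.9]
width: 0.0258
gripper_force: 0.0
shift now-axes mm [ 1.1 -2.8 -1.3] | after-turn axes [ 1.1 -2.8 -1.2] | turn deg [ 0.3 -0.1 -0.1] | pos [ 551.7 -318.9  233.1] F [0.1 0.4 0.9] w 25.809027594510933 t 43.6167
shift now-axes mm [ 1.  -3.3 82.7] | after-turn axes [ 1.1 -2.8 82.8] | turn deg [ 0.3 -0.1 -0.1] | pos [ 551.7 -318.9  233.1] F [0.1 0.4 0.9] w 25.809027594510933 t 43.6167
```

```bash
python3 -m handwheel '[{"translation":[0.001,-0.003,0.02],"angular":[0.3,0,0],"hand":0.7},{"translation":[0,0,0.02],"angular":[0,0,0],"hand":0.7},{"translation":[0,0,0.012],"angular":[0,0,0],"hand":0.7},{"translation":[0,0,0],"angular":[0,0,0],"hand":0.7},{"translation":[0,0,0],"angular":[0,0,0],"hand":0.7}]' | grep -E "pos|cont"
python3 -m handwheel '[{"translation":[0,0,0.005],"angular":[0,0,0],"hand":0.7},{"translation":[0,0,0.005],"angular":[0,0,0],"hand":0.7},{"translation":[0,0,0],"angular":[0,0,0],"hand":0.7}]' | grep -E "pos|cont"
python3 -m handwheel '[{"translation":[0,0,0.005],"angular":[0,0,0],"hand":0.7},{"translation":[0,0,0.005],"angular":[0,0,0],"hand":0.7},{"translation":[0,0,0.005],"angular":[0,0,0],"hand":0.7},{"translation":[0,0,0],"angular":[0,0,0],"hand":0.7}]' | grep -E "pos|cont"
python3 - <<'E'
from h import *
todo(lev(56,-.5),94,-28.65)
E
```

```text
position: [0.5731, -0.3137, 0.185]
contact_force: [-0.1, 0.6, 0.8]
position: [0.5775, -0.3145, 0.1764]
contact_force: [-0.1, -0.1, -0.0]
position: [0.5845, -0.3137, 0.1621]
contact_force: [-0.7, -0.6, 0.3]
shift now-axes mm [-1.8  2.2  4.5] | after-turn axes [-1.8  2.2  4.6] | turn deg [-0.1 -0.1 -0.1] | pos [ 584.5 -313.7  162.1] F [-0.7 -0.6  0.3] w 25.826309560749912 t 44.7167
```

```bash
python3 -m handwheel '[{"translation":[-0.0018,0.002,0.0035],"angular":[0,0,0],"hand":0.7},{"translation":[0,0,0],"angular":[0,0,0],"hand":1},{"translation":[0,0,0],"angular":[0,0,0],"hand":1},{"translation":[0,0,0],"angular":[0,0,0],"hand":1},{"translation":[0,0,0],"angular":[0,0,0],"hand":1},{"translation":[0,0,0],"angular":[0,0,0],"hand":1}]' 20
python3 - <<'E'
from h import *
todo(lev(57,-.5),94,-28.65)
E
```

```text
clock: 45.22
position: [0.5882, -0.3159, 0.161]
ee_rot: [0.168, 0.661, 0.708, 0.181]
contact_force: [2.4, -1.8, -4.0]
width: 0.0075
gripper_force: 22.8
shift now-axes mm [ 0.6 -0.4  0.9] | after-turn axes [ 0.6 -0.4  0.9] | turn deg [-0.1 -0.  -0.1] | pos [ 588.2 -315.9  161. ] F [ 2.4 -1.8 -4. ] w 7.500103083736266 t 45.2167
```

```bash
python3 -m handwheel '[{"translation":[0,0.0058,0.0003],"angular":[5.73,0,0],"hand":1},{"translation":[0,0.0058,0.0003],"angular":[5.73,0,0],"hand":1},{"translation":[0,0.0058,0.0003],"angular":[5.73,0,0],"hand":1},{"translation":[0,0,0],"angular":[0,0,0],"hand":1},{"translation":[0,0,0],"angular":[0,0,0],"hand":1}]'
python3 - <<'E'
from h import *
todo(lev(57,-.2),94,-11.46)
E
```

```text
clock: 45.63
position: [0.6047, -0.3142, 0.1666]
ee_rot: [0.067, 0.678, 0.728, 0.073]
contact_force: [-1.3, -0.9, -2.0]
width: 0.0075
gripper_force: 23.4
shift now-axes mm [ 0.  -0.6  0.6] | after-turn axes [ 0.  -0.6  0.6] | turn deg [-0.1 -0.1  0.1] | pos [ 604.7 -314.2  166.6] F [-1.3 -0.9 -2. ] w 7.52292833251025 t 45.6333
```

```bash
python3 -m handwheel '[{"translation":[0,0.0058,0.0003],"angular":[5.73,0,0],"hand":1},{"translation":[0,0.0058,0.0003],"angular":[5.73,0,0],"hand":1},{"translation":[0,0.0058,0.0003],"angular":[5.73,0,0],"hand":1},{"translation":[0,0.0058,0.0003],"angular":[5.73,0,0],"hand":1},{"translation":[0,0,0],"angular":[0,0,0],"hand":1}]'
python3 -m handwheel '[{"translation":[0,0.0058,0.0003],"angular":[5.73,0,0],"hand":1},{"translation":[0,0.0058,0.0003],"angular":[5.73,0,0],"hand":1},{"translation":[0,0.0058,0.0003],"angular":[5.73,0,0],"hand":1},{"translation":[0,0,0],"angular":[0,0,0],"hand":1},{"translation":[0,0,0],"angular":[0,0,0],"hand":1},{"translation":[0,0,0],"angular":[0,0,0],"hand":1}]'
python3 - <<'E'
from h import *
todo(lev(57,.5),94,28.65)
E
```

```text
clock: 46.05
position: [0.6296, -0.312, 0.1654]
ee_rot: [-0.071, 0.678, 0.728, -0.073]
contact_force: [-1.7, 0.6, 2.0]
width: 0.0074
gripper_force: 31.4
clock: 46.55
position: [0.6425, -0.311, 0.1587]
ee_rot: [-0.172, 0.66, 0.709, -0.179]
contact_force: [-4.6, 2.3, -6.5]
width: 0.0074
gripper_force: 24.3
shift now-axes mm [-0.5 -0.5 -1.2] | after-turn axes [-0.5 -0.5 -1.2] | turn deg [-0.1 -0.4  0.2] | pos [ 642.5 -311.   158.7] F [-4.6  2.3 -6.5] w 7.363382563064142 t 46.55
```

```bash
python3 -m handwheel '[{"translation":[0,0,0],"angular":[0,0,0],"hand":0.72},{"translation":[0,0,0],"angular":[0,0,0],"hand":0.72},{"translation":[0,0,0],"angular":[0,0,0],"hand":0.72},{"translation":[0,0,0],"angular":[0,0,0],"hand":0.72},{"translation":[0,0,-0.02],"angular":[0,0,0],"hand":0.72},{"translation":[0,0,-0.03],"angular":[0,0,0],"hand":0.72},{"translation":[0,0,-0.03],"angular":[0,0,0],"hand":0.72},{"translation":[0,0,-0.03],"angular":[0,0,0],"hand":0.72}]'
python3 -m handwheel '[{"translation":[0,0,0],"angular":[-7,0,0],"hand":0.72},{"translation":[0,0,0],"angular":[-7,0,0],"hand":0.72},{"translation":[0,0,0],"angular":[-7,0,0],"hand":0.72},{"translation":[0,0,0],"angular":[-7,0,0],"hand":0.72},{"translation":[0,-0.035,0],"angular":[0,0,0],"hand":0.72},{"translation":[0,-0.038,0],"angular":[0,0,0],"hand":0.72},{"translation":[0,-0.038,0],"angular":[0,0,0],"hand":0.72},{"translation":[0,-0.038,0],"angular":[0,0,0],"hand":0.72},{"translation":[0,-0.038,0],"angular":[0,0,0],"hand":0.72},{"translation":[0,-0.038,0],"angular":[0,0,0],"hand":0.72}]'
python3 -m handwheel '[{"translation":[-0.03,-0.02,0],"angular":[0,0,0],"hand":0.72},{"translation":[-0.03,-0.02,0],"angular":[0,0,0],"hand":0.72},{"translation":[-0.03,-0.02,0],"angular":[0,0,0],"hand":0.72},{"translation":[-0.03,0,0],"angular":[0,0,0],"hand":0.72},{"translation":[-0.03,0,0],"angular":[0,0,0],"hand":0.72},{"translation":[0,0,0],"angular":[0,0,0],"hand":0.72}]'
python3 - <<'E'
from h import *
a=grab("scene","s7");b=grab("top","t7")
A=cv2.resize(a[150:290,80:330],None,fx=3.2,fy=3.2,interpolation=cv2.INTER_CUBIC)[:330]
A=cv2.resize(a[150:262,80:340],None,fx=3.07,fy=3.07,interpolation=cv2.INTER_CUBIC);B=cv2.resize(b[140:230,215:475],None,fx=2.8,fy=2.8,interpolation=cv2.INTER_CUBIC)
w=max(A.shape[1],B.shape[1]);C=np.zeros((A.shape[0]+B.shape[0],w,3),np.uint8);C[:A.shape[0],:A.shape[1]]=A;C[A.shape[0]:,:B.shape[1]]=B
print(C.shape,A.shape);cv2.imwrite("pics/c8.png",np.clip(C*1.2,0,255).astype(np.uint8))
P=[lev(78,v) for v in (.25,.5,.75)]
print((proj("scene",P)-[80,150])*3.07,(proj("top",P)-[215,140])*2.8+[0,A.shape[0]])
P=[box(0,-88,156),box(0,88,156)]
print((proj("scene",P)-[80,150])*3.07,(proj("top",P)-[215,140])*2.8+[0,A.shape[0]])
E
```

```text
clock: 47.22
position: [0.6964, -0.3084, 0.26]
ee_rot: [-0.169, 0.661, 0.708, -0.18]
contact_force: [1.3, -0.8, -0.0]
width: 0.024
gripper_force: 0.0
clock: 48.05
position: [0.4701, -0.3236, 0.2612]
ee_rot: [-0.003, 0.682, 0.731, -0.004]
contact_force: [-0.5, -1.1, 0.1]
width: 0.0238
gripper_force: 0.0
clock: 48.55
position: [0.4217, -0.4836, 0.2609]
ee_rot: [-0.002, 0.684, 0.73, -0.005]
contact_force: [0.5, -0.5, 0.5]
width: 0.0236
gripper_force: 0.0
(596, 798, 3) (344, 798, 3)
[[160.6401189   98.7526404 ]
 [151.87549766 118.71781312]
 [145.30263992 141.57978304]] [[577.75017854 446.11395064]
 [572.92429134 426.9780563 ]
 [567.05566876 412.01969451]]
[[436.37819684 191.53326032]
 [653.58797995 242.46636014]] [[287.64605173 440.03540696]
 [ 80.01340481 430.83862503]]
```

View pics/c8.png

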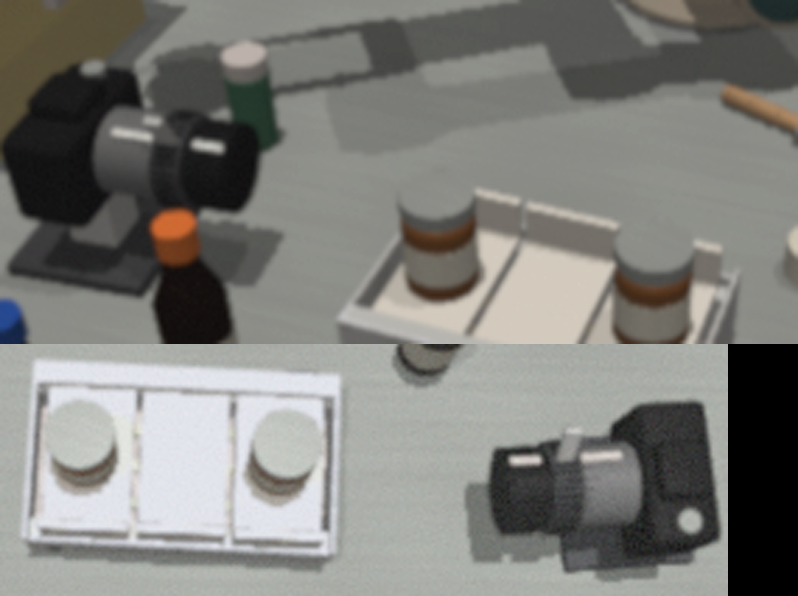

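```bash
python3 -c "
from rig import manip
print(manip.sign_off())"
```

```text
the job is handed in; nothing more can be done
None
```

The job is handed in: the last pictures show all three panels seated flat, the two jars present upright on panels A and C, and the aperture lever at the 0.5 stop by the white line. The bystanders were not touched, and it took about 49 s of the 192 s.

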